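# Seat the sample tray, gauge it through the guide tube and present the rod

### The arm

A 6-joint arm with a two-finger parallel gripper is mounted at the origin on a cart in front of the work surface, level with it; the furniture and walls round the work are solid. World frame = base frame: x ahead of the robot, y to its left, z up, the work surface at z = 0. Lengths are in m, angles in rad, forces in N, time in s.
With the tool pointing down it reaches from about 0.3 to 0.875 m from the base axis. Payload 6.4 kg.
Tool frame: the origin (TCP) lies between the finger pads; the fingertips stand 11 mm ahead of it and the grasp point (between the pads) lies 8 mm behind it (ctrl.tcp_to_tips is the y of the fingertips in the tool frame, in m); y points along the fingers, x is the direction in which the jaws open and shut, and the axes are right-handed (so a half turn about y gives the same grasp; the last joint's range is limited). The gripper opens to 85 mm and grips with 20 to 120 N. Pads are 22 mm wide; open, the fingers measure 114 mm over their backs; the gripper's body (76 mm by 85 mm) begins 54 mm behind the grasp point. The pads swing forward as they close: fully open they stand 13 mm farther back than shut.
Start: joints at [0.974, 0.181, 1.607, -0, 1.354, -0.206], TCP at [0.219, 0.532, 0.206] pointing down, gripper open.
Joint ranges: [-2.99, 2.99], [-0.89, 2.07], [0.3, 2.58], [-1.14, 4.28], [0, 2.63], [-3.12, 3.12]. Speed limits (rad/s): [2.57, 2.57, 3.01, 3.14, 3.14, 3.14].

### API

Orientations are given as a unit quaternion [w, x, y, z].
In Python, from bench import ctrl gives the robot as it stands.
- The arm moves only by the tool apply_moves, never from a script. Its argument "plan" is text: rows parted by semicolons, each of 7 numbers parted by spaces: the shift along the tool's x, y, z each as a share of 0.05 m, from -1 to 1, then the turn, a rotation vector about the tool's x, y, z each as a share of 0.12 rad, from -1 to 1, then the opening, from 0 (shut) to 1 (fully open). In form: dx dy dz wx wy wz claw; .... A call has exactly 5 rows; each row shifts and turns the commanded pose from where the row before left it, along the tool's axes as they then stand; what a row does not reach is not made up. A row lasts 1/10 s, in which the tool goes at most 50 mm and 8.59 degrees, less where a joint would pass 70% of its speed; a pose out of reach is approached as far as the arm can. A call with a number of a shift or a turn outside -1 to 1 is refused whole. A call with a gripper value outside its range is refused whole. The fingers move at their own pace and stop on an object; the grip force is fixed at half the most. Time passes only in rows, so rows that do not move let the fingers close, or fill a call up. It gives the time, the measured TCP pose, the force and the opening at its end, in the units of the state.
- ctrl.get_obs(): the state, without advancing time (a new reading comes with each control period).
- ctrl.camera(name): name is "scene" or "top" or "wrist"; returns the picture (480x640x3 uint8, red, green, blue); there is no depth.
- ctrl.get_calibration(name): a dict with "intrinsics" (3x3 intrinsics, pixels), "k1" (the pictures are not rectified: a ray, as slopes to the right and down, at radius r is drawn at 1 + k1 r^2 times it, then the intrinsics apply), "R" (3x3) and "t" (3): a world point X has camera coordinates R X + t. Camera axes: x right, y down, z forward; pixel columns grow to the right and rows downward; lengths in m; the calibration is good to about 2 mm. A picture is of the moment at which its call begins: read the wrist's pose just before it. get_calibration takes no time and is no camera call; for the wrist camera it gives the pose at the moment of the call.
- ctrl.hand_in(): hands the job in, once; it reports no verdict.
Trained networks look in the newest picture that a camera, given by its name, has taken for a name from the list of things; names that differ only in an ending like _2 or _b are one class to them, and where a whole thing is asked for, a point or a joint stands for the part that bears it (a point fixed in the world has none). Each returns a list of dicts, best first, with "score" (0 to 1); they miss things now and then, are a little off and sometimes report something else, mostly with a low value. They report only what shows in the picture. A call takes as long as a camera call.
- ctrl.recognise(camera, target): "point" ([x, y, z] in m, in world coordinates, good to about 4 mm: the middle of the surface that is visible of it).
The state is a dict: "time_s": time; "q": joint angles; "dq": joint speeds; "joint_efforts": joint torques, N m; "eef_pos": TCP position; "eef_rot": TCP orientation; "wrist_force": force on the tool from outside, world axes, zero at the start; "torque": the same for the moment, N m; "opening": opening from 0.0 (shut) to 1.0 (fully open).
Only numpy, scipy, OpenCV 4.12 (cv2) and the standard library are available. Lean on these libraries where they do the work, as an engineer would, in place of code of your own. Each camera call takes 0.05 s, during which the arm holds its last target.

### The job

Gently slide the tray with its two vials along the bench into the slot of the gauging station until it stops fully home, vials still standing in it. Then take the gauge rod from its rest, gently push it down the slanting guide tube until its collar stops on the tube's mouth, keep it there a moment, and draw it right out again. Finish holding the rod in the gripper, level and still, with its tip roughly 10 to 20 cm above the white reading pad; do not put it down or let go.

Things in the scene. Friction and masses are not known exactly. Their poses are not given: they have to be found in the camera images.
- station: Fixed grey gauging station with a slot between two aluminium rails. Origin on the bench, middle of the slot's back stop; x = the way the tray slides in, z up. Slot from x -0.100 to 0, 95 mm wide, no floor (tray slides on the bench); rails 16 mm high, their lips (82 mm apart, underside at 9.5 mm) overhang the tray's floor plate; blue flared guides 12 mm high begin at x -0.128.
- guide_tube: Steel tube fixed to the station, 40 deg above level. Origin: centre of its upper mouth (station x 0.0696, y 0, z 0.1036). Its z axis points out of the mouth along the tube (station frame 0.766, 0, 0.643): the rod goes in along -z, down and towards the slot. 70 mm long, 11 mm bore; the mouth is a funnel 20 mm deep, about 21 mm inside, 27 mm outside.
- tray: Loose white tray, 0.3 kg loaded. Origin: underside, middle of the leading edge; x from the handle to that edge. Home when origin and axes meet the station's. Floor plate 130 x 91 x 6 mm; blue open well (52x50 mm, top at 26 mm) at the leading edge takes the rod's tip and can block it if the tray is not home; vial block 24 mm high, pockets 98 mm behind the edge.
- tray_handle (a point): Grip point of the tray's blue upright handle tab: 34 mm along x, 14 mm across (y), top 50 mm above the bench; the point is on its middle, 32 mm above the bench, 158 mm behind the leading edge; below it a foot 30 mm wide and 6 mm high. Axes as the tray's.
- vial_a_mid (a point): Loose capped vial, 27 mm diameter, 56 mm tall, standing in the tray's left pocket; point half-way up, z along its axis.
- vial_b_mid (a point): Second such vial, in the tray's right pocket; point half-way up.
- gauge_rod: Loose gauge rod, 0.09 kg, lying level in its rest. Origin on its axis at the collar's seat face (towards the tip); x points to the tip. Steel shaft 8 mm thick, 130 mm from that face to the rounded, ringed tip; brass collar 30 mm wide, 8 mm thick; orange handle 16x16x88 mm behind it. Fully in, its origin meets the guide tube's and x is opposite to the tube's z.
- rod_grip (a point): Middle of the orange handle, 52 mm behind the collar's seat face, on the rod's axis; 60 mm above the bench in the rest; axes as the rod's.
- rod_tip (a point): Tip of the gauge rod, on its axis; axes as the rod's.
- rod_rest: Fixed grey rest, foot 125 x 44 mm: two posts, 68 mm high, with 12 mm notches open above carry the shaft 18 and 105 mm from the collar's seat face; the handle hangs free. Lift the rod straight up. Origin on the bench below the seat face, axes as the lying rod's.
- reading_pad: Fixed white foam pad on the bench, 90 mm (x) by 125 mm (y), 12 mm thick; origin at the centre of its underside. The reading place.

How it is judged:
On the way, in this order (a step that is already met when the one before it is completed fails the run):
1. the tray is fully home in the slot, both vials standing in it (x of tray in the frame of station between -0.004 and 0.003 m and y of tray in the frame of station between -0.005 and 0.005 m and angle between the x axis of tray and the x axis of station, either way round below 0.06 rad and angle between tray's own z axis and vertical below 0.05 rad and horizontal distance between vial_a_mid and tray between 0.08 and 0.12 m and angle between each of vial_a_mid, vial_b_mid's own z axis and vertical below 0.2 rad and height (world z) of vial_a_mid between 0.025 and 0.045 m and horizontal distance between vial_b_mid and tray between 0.08 and 0.12 m and height (world z) of vial_b_mid between 0.025 and 0.045 m), for 0.2 s.
2. the gauge rod is in the guide tube with its collar on the mouth, the tray still home (all of step 1 and distance between gauge_rod and guide_tube below 0.004 m and angle between the x axis of gauge_rod and the z axis of guide_tube, either way round below 0.08 rad), for 0.2 s.
At the end, for the whole second after the job is handed in: The fingers hold the gauge rod still (under 30 mm/s), level within 0.17 rad, touching none of the other task things, its tip over the reading pad and 60 to 300 mm above the bench. The tray is home (4 mm along, 5 mm across, 0.06 rad), both vials upright in it (all of step 1 and angle between gauge_rod's own x axis and vertical between 1.401 and 1.741 rad and x of rod_tip in the frame of reading_pad between -0.045 and 0.045 m and y of rod_tip in the frame of reading_pad between -0.0625 and 0.0625 m and height (world z) of rod_tip between 0.06 and 0.3 m and linear speed of gauge_rod below 0.03 m/s and contact force between the fingers and gauge_rod above 1 N and contact force between gauge_rod and station below 0.2 N and contact force between gauge_rod and rod_rest below 0.2 N and contact force between gauge_rod and reading_pad below 0.2 N and contact force between gauge_rod and tray below 0.2 N); the arm keeps its last pose, push and grip.
It fails at once if a vial falls over (angle between any of vial_a_mid, vial_b_mid's own z axis and vertical above 0.6 rad).
It fails at once if the rod or tray is rammed against the station (over 60 N) (contact force between any of gauge_rod, tray and station above 60 N).
It also fails if it takes over 67 s, if anything falls off the work surface, if the arm or the gripper's body presses on something with over 40 N, if the wrist force passes 120 N, or if a joint passes its speed limit or range.

## Working session

There is one attempt and no reset: what is moved stays moved. The work goes in short steps, Python scripts to look and compute and a tool call to move; the robot and the scene stay as the last step left them, time stands still between calls to the robot, and variables do not carry over. Pictures are saved under pics/ and viewed, and the job is handed in when it is done.

Besides the shell and the picture viewer there is one more tool, called after "Emit:" as name(argument=value, ...) on one line, values as JSON. apply_moves: Moves the arm, as the interface text tells. Shift numbers are shares of 0.05 m and turn numbers shares of 0.12 rad, none past 1 either way. Its arguments: {"type":"object","properties":{"plan":{"type":"string"}},"required":["plan"]}

```bash
ls; mkdir -p pics; python3 - <<'E'
from bench import ctrl
import cv2,numpy as np
o=ctrl.get_obs();print(o)
for n in ["scene","top"]:
    im=ctrl.camera(n);cv2.imwrite(f"pics/{n}0.png",im[:,:,::-1])
    c=ctrl.get_calibration(n);print(n,c)
    for t in ["station","guide_tube","tray","tray_handle","vial_a_mid","gauge_rod","rod_grip","rod_tip","rod_rest","reading_pad"]:
        try:
            r=ctrl.recognise(n,t); print(n,t,[(np.round(d["point"],3).tolist(),round(d["score"],2)) for d in r[:3]])
        except Exception as e: print(t,e)
print(ctrl.get_obs()["time_s"])
E
```

```text
pics
{'time_s': 0.0, 'q': array([ 9.73682154e-01,  1.81571973e-01,  1.60796220e+00, -3.66904428e-05,
        1.35381709e+00, -2.06307561e-01]), 'dq': array([-0.00175626,  0.00016651,  0.00018094, -0.00132505,  0.00023823,
        0.00085618]), 'joint_efforts': array([-4.05724631e-04, -4.44870186e+01, -3.51337731e+01, -2.74689264e-04,
        8.83035507e-03, -1.74165365e-05]), 'eef_pos': array([0.21870165, 0.5311536 , 0.20518894]), 'eef_rot': array([-0.58731953,  0.58780852,  0.392834  , -0.39397762]), 'wrist_force': array([ 0.39398662,  0.12286773, -0.50666074]), 'torque': array([ 0.03132992, -0.03539599,  0.01428136]), 'opening': 1.001052650040588}
scene {'intrinsics': array([[569.10179005,   0.        , 318.19744423],
       [  0.        , 569.10179005, 249.02457492],
       [  0.        ,   0.        ,   1.        ]]), 'k1': -0.14111788628698257, 'R': array([[ 0.84577748, -0.53349655, -0.00647187],
       [-0.36562421, -0.5707221 , -0.73525181],
       [ 0.38856066,  0.6242257 , -0.67776315]]), 't': array([-0.40181125,  0.29796664,  0.89649631])}
scene station [([0.557, 0.081, 0.0
[... 757 characters left out ...]
41, -0.14123463],
       [ 0.14080942, -0.0177623 , -0.98987737]]), 't': array([0.0714147 , 0.5407515 , 1.13347743])}
top station [([0.567, 0.099, 0.011], 0.63)]
top guide_tube [([0.567, 0.098, 0.014], 0.57), ([0.573, 0.124, 0.094], 0.55)]
top tray [([0.593, -0.131, 0.003], 0.77)]
top tray_handle [([0.598, -0.134, 0.006], 0.82)]
top vial_a_mid [([0.58, -0.169, 0.063], 0.5)]
top gauge_rod [([0.427, 0.279, 0.073], 0.56)]
top rod_grip [([0.43, 0.275, 0.061], 0.85), ([0.573, 0.126, 0.094], 0.52)]
top rod_tip [([0.429, 0.274, 0.067], 0.75), ([0.574, 0.127, 0.094], 0.24)]
top rod_rest [([0.411, 0.205, 0.01], 0.57)]
top reading_pad [([0.434, -0.108, 0.013], 0.91), ([0.575, 0.126, 0.091], 0.61)]
1.1
```

View pics/scene0.png

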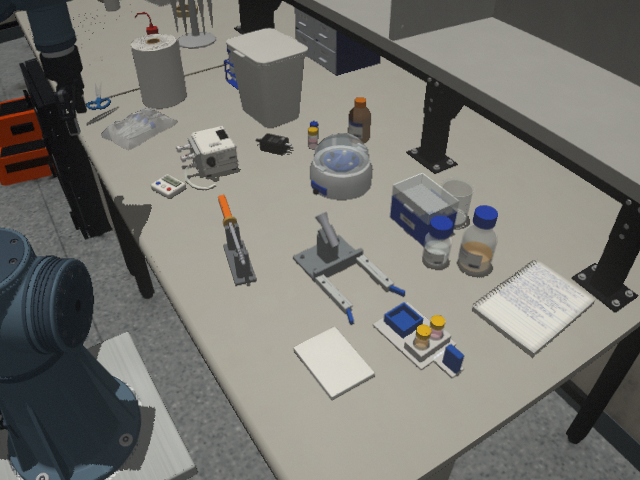

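View pics/top0.png

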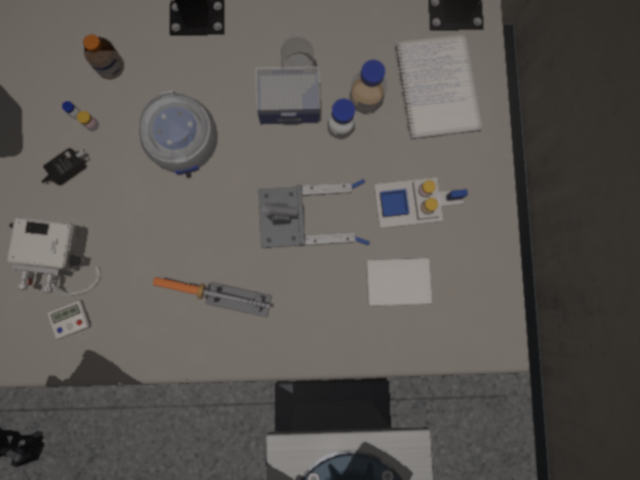

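The scene view shows the tray at about (415,335), station (335,265), rod (230,235) and pad (333,360). The top view shows the tray at (410,202), station (305,217), rod (212,293) and pad (400,282). I'll zoom in for feature picking.

```bash
cat > h.py <<'E'
import numpy as np,cv2
from bench import ctrl
from scipy.optimize import least_squares
def proj(c,X):
    X=np.atleast_2d(X); p=X@c["R"].T+c["t"]; s=p[:,:2]/p[:,2:]; r2=(s**2).sum(1,keepdims=True)
    s=s*(1+c["k1"]*r2); K=c["intrinsics"]; return s*[K[0,0],K[1,1]]+[K[0,2],K[1,2]]
def ray(c,uv):
    K=c["intrinsics"]; d=(np.array(uv,float)-[K[0,2],K[1,2]])/[K[0,0],K[1,1]]; s=d.copy()
    for _ in range(20): s=d/(1+c["k1"]*(s@s))
    v=c["R"].T@np.array([s[0],s[1],1]); return -c["R"].T@c["t"], v/np.linalg.norm(v)
def onz(c,uv,z):
    o,v=ray(c,uv); return o+v*(z-o[2])/v[2]
def pl(p,X):
    X=np.atleast_2d(X); c,s=np.cos(p[2]),np.sin(p[2])
    return np.c_[X[:,0]*c-X[:,1]*s+p[0],X[:,0]*s+X[:,1]*c+p[1],X[:,2]]
def Rq(q):
    from scipy.spatial.transform import Rotation as R
    return R.from_quat([q[1],q[2],q[3],q[0]])
E
python3 - <<'E'
import cv2
def crop(n,x0,y0,w,h,f,o):
    im=cv2.imread(f"pics/{n}0.png")[y0:y0+h,x0:x0+w]
    im=cv2.convertScaleAbs(cv2.resize(im,None,fx=f,fy=f,interpolation=cv2.INTER_CUBIC),alpha=1.4)
    for i in range(0,w,10):
        cv2.putText(im,str(x0+i),(i*f,8),0,0.3,(0,255,255),1) if i%20==0 else 0; cv2.line(im,(i*f,10),(i*f,14),(0,255,255),1)
    for j in range(0,h,10):
        cv2.putText(im,str(y0+j),(0,j*f+4),0,0.3,(0,255,255),1)
    cv2.imwrite(f"pics/{o}.png",im)
crop("top",365,165,110,80,7,"c1");crop("top",250,175,130,80,6,"c2");crop("top",145,265,135,60,5,"c3")
crop("scene",285,205,130,125,4,"c4");crop("scene",360,290,120,95,6,"c5");crop("scene",200,185,80,105,5,"c6")
E
```

```text
(no output)
```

View pics/c1.png

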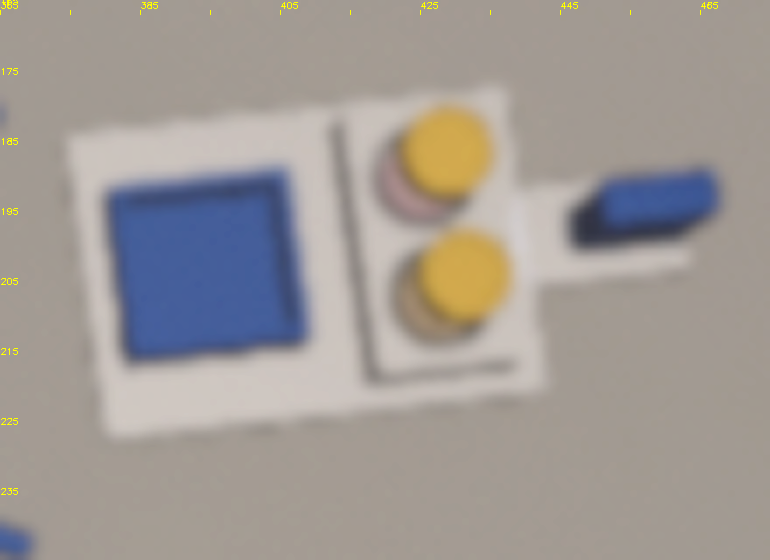

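View pics/c2.png

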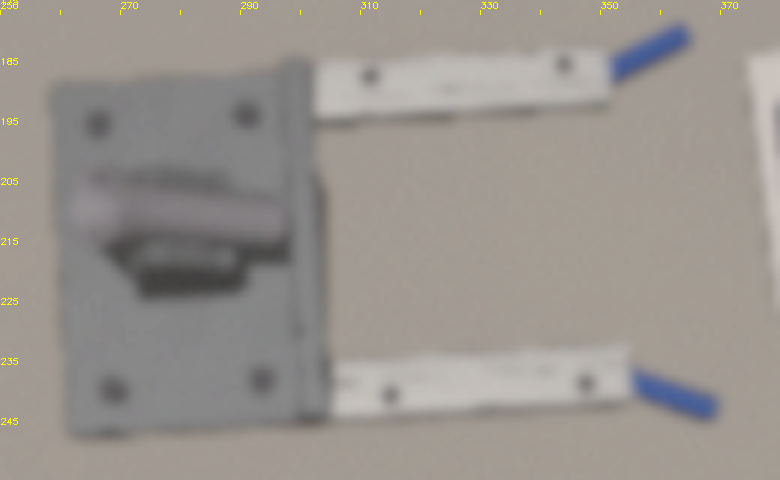

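View pics/c3.png

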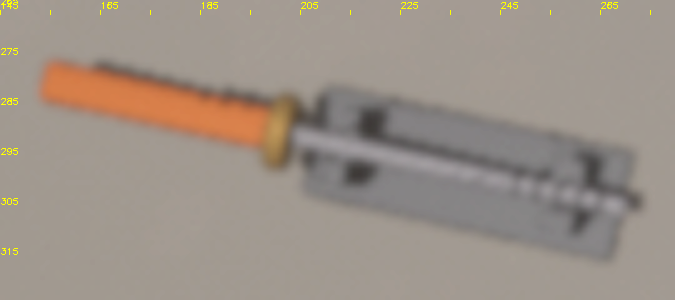

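View pics/c4.png

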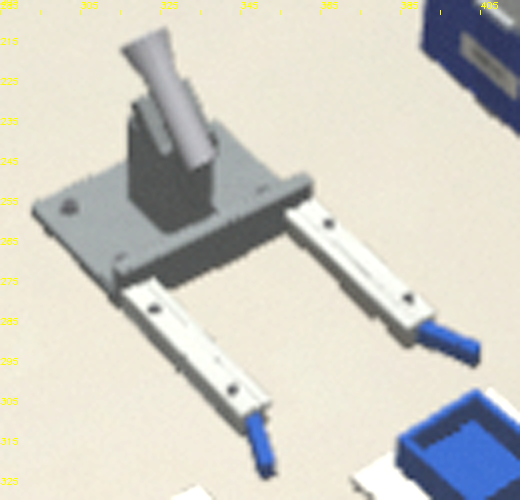

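View pics/c5.png

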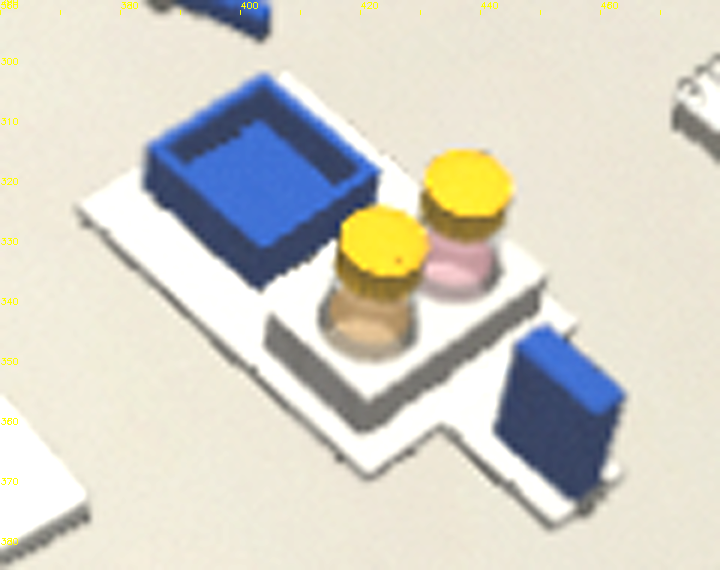

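View pics/c6.png

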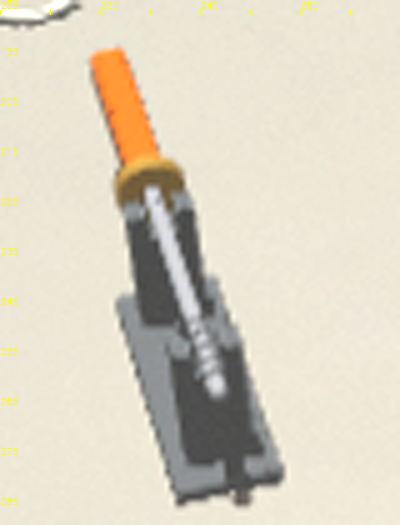

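```bash
cat > fit.py <<'E'
from h import *
T=ctrl.get_calibration("top");S=ctrl.get_calibration("scene")
def cv(o,f,p): return np.array(o)+(np.array(p)+.5)/f-.5
def fit(name,obs,p0):
    f=lambda p: np.concatenate([(proj(c,pl(p,X))[0]-uv)*w for c,X,uv,w in obs])
    r=least_squares(f,p0,loss='soft_l1'); print(name,np.round(r.x,4),"deg",np.degrees(r.x[2]).round(2));print(np.round(r.fun.reshape(-1,2),1).tolist()); return r.x
t=lambda p:cv((365,165),7,p); s=lambda p:cv((360,290),6,p)
tray=fit("tray",[(T,(0,-.0455,.006),t((68,133)),1),(T,(0,.0455,.006),t((106,437)),1),(T,(-.13,.0455,.006),t((548,387)),1),(T,(-.158,0,.05),t((661,199)),1),
 (S,(0,.0455,.006),s((78,208)),1),(S,(-.13,.0455,.006),s((369,471)),1),(S,(-.158,0,.05),s((571,370)),1)],[.59,-.1,1.57])
t=lambda p:cv((250,175),6,p); s=lambda p:cv((285,205),4,p)
st=fit("station",[(T,(-.1,-.041,.016),t((610,104)),1),(T,(-.1,.041,.016),t((628,347)),1),(T,(.0696,0,.1036),t((92,208)),1),
 (S,(-.1,.041,.016),s((270,403)),1),(S,(-.1,-.041,.016),s((408,330)),1),(S,(.0696,0,.1036),s((146,37)),1)],[.57,.08,1.57])
t=lambda p:cv((145,265),5,p); s=lambda p:cv((200,185),5,p)
rod=fit("rod",[(T,(.13,0,.06),t((627,203)),1),(T,(-.096,0,.068),t((45,80)),1),(T,(-.004,0,.068),t((280,132)),.5),
 (S,(.13,0,.06),s((219,392)),1),(S,(-.096,0,.068),s((108,54)),1)],[.42,.2,-1.57])
print("lip slopes top", [ (np.degrees(np.arctan2(*(lambda d:(d[1],d[0]))(onz(T,cv((250,175),6,a),.016)[:2]-onz(T,cv((250,175),6,b),.016)[:2])))) for a,b in [((315,121),(608,105)),((335,362),(628,347))]])
print("tube",pl(st,(.0696,0,.1036)),"handle",pl(tray,(-.158,0,.032)),"grip",pl(rod,(-.052,0,.06)))
print("tray in st", (lambda d:(d[0]*np.cos(st[2])+d[1]*np.sin(st[2]),-d[0]*np.sin(st[2])+d[1]*np.cos(st[2])))(tray[:2]-st[:2]))
E
python3 fit.py
```

```text
tray [ 0.5917 -0.0736  1.6506] deg 94.57
[[-0.3, -0.2], [-0.2, 0.5], [0.4, 0.9], [0.3, -0.0], [0.1, -1.2], [0.2, 0.5], [0.3, -0.8]]
station [0.5745 0.0756 1.5955] deg 91.41
[[0.6, 0.3], [0.1, 0.2], [0.5, -0.4], [0.3, -1.2], [-0.4, -0.5], [-0.7, -0.0]]
rod [ 0.4259  0.2674 -1.8095] deg -103.67
[[0.7, 0.7], [-0.8, -0.3], [-0.0, -0.2], [0.7, 0.9], [-0.5, -1.6]]
lip slopes top [np.float64(91.75705460558927), np.float64(91.47011654191535)]
tube [[0.57280522 0.14515468 0.1036    ]] handle [[ 0.60431047 -0.23113668  0.032     ]] grip [[0.43823067 0.31796071 0.06      ]]
tray in st (np.float64(-0.14959367227969683), np.float64(-0.013514050246687564))
```

```bash
cat > plan.py <<'E'
from h import *
from scipy.spatial.transform import Rotation as R
def frame(jaw_az,tilt=0.0,rodaz=None):
    # tool y = down; x = jaw axis horizontal at azimuth
    x=np.array([np.cos(jaw_az),np.sin(jaw_az),0]); y=np.array([0,0,-1.]); return np.c_[x,y,np.cross(x,y)]
def delta(Rt,pt,n=None):
    o=ctrl.get_obs(); Rc=Rq(o["eef_rot"]); d=Rc.inv().apply(np.array(pt)-o["eef_pos"]); w=(Rc.inv()*R.from_matrix(Rt)).as_rotvec()
    print("t",o["time_s"],"pos",o["eef_pos"].round(4),"F",o["wrist_force"].round(1),"M",o["torque"].round(2),"open",round(o["opening"],3),"q",o["q"].round(2))
    print("R cols",Rc.as_matrix().round(3).tolist())
    print("shift units (tool)",(d/.05).round(3),"turn units",(w/.12).round(3),"| if pure shift total rows",np.abs(d/.05).max().round(1),np.abs(w/.12).max().round(1))
    return d,w
E
python3 - <<'E'
from plan import *
az=1.6506
for s in (0,np.pi):
    delta(frame(az-np.pi/2+s),[.6043,-.2311,.12])
E
```

```text
t 1.1 pos [0.219  0.5317 0.2061] F [-0.7 -1.2  0.1] M [-0.04 -0.   -0.02] open 1.001 q [ 0.97  0.18  1.61 -0.    1.35 -0.21]
R cols [[0.381, 0.0, -0.925], [0.925, -0.0, 0.381], [0.0, -1.0, -0.0]]
shift units (tool) [-11.17    1.722 -12.936] turn units [0.    9.168 0.   ] | if pure shift total rows 12.9 9.2
t 1.1 pos [0.219  0.5317 0.2061] F [-0.7 -1.2  0.1] M [-0.04 -0.   -0.02] open 1.001 q [ 0.97  0.18  1.61 -0.    1.35 -0.21]
R cols [[0.381, 0.0, -0.925], [0.925, -0.0, 0.381], [0.0, -1.0, -0.0]]
shift units (tool) [-11.17    1.722 -12.936] turn units [  0.    -17.012  -0.   ] | if pure shift total rows 12.9 17.0
```

Emit:
apply_moves(plan="-0.62 0 -0.72 0 0 0 1;-0.62 0 -0.72 0 0 0 1;-0.62 0 -0.72 0 0 0 1;-0.62 0 -0.72 0 0 0 1;-0.62 0 -0.72 0 0 0 1")

```text
time_s: 1.6
eef_pos: [0.3269, 0.3182, 0.2063]
eef_rot: [-0.587, 0.587, 0.394, -0.393]
wrist_force: [0.1, 0.1, -0.5]
opening: 1.003
```

Emit:
apply_moves(plan="-0.62 0 -0.72 0 0 0 1;-0.62 0 -0.72 0 0 0 1;-0.62 0 -0.72 0 0 0 1;-0.62 0 -0.72 0 0 0 1;-0.62 0 -0.72 0 0 0 1")

```text
time_s: 2.1
eef_pos: [0.4345, 0.106, 0.2065]
eef_rot: [-0.587, 0.588, 0.394, -0.393]
wrist_force: [1.0, 0.7, 0.2]
opening: 1.001
```

Emit:
apply_moves(plan="-0.62 0 -0.72 0 0 0 1;-0.62 0 -0.72 0 0 0 1;-0.62 0 -0.72 0 0 0 1;-0.62 0 -0.72 0 0 0 1;-0.62 0 -0.72 0 0 0 1")

```text
time_s: 2.6
eef_pos: [0.5418, -0.106, 0.2062]
eef_rot: [-0.588, 0.588, 0.393, -0.393]
wrist_force: [0.7, 0.4, -0.5]
opening: 1.001
```

Emit:
apply_moves(plan="0 0 0 0 1 0 1;0 0 0 0 1 0 1;0 0 0 0 1 0 1;0 0 0 0 1 0 1;0 0 0 0 1 0 1")

```text
time_s: 3.1
eef_pos: [0.5412, -0.1041, 0.2061]
eef_rot: [0.678, -0.678, -0.2, 0.2]
wrist_force: [-0.6, -0.3, 1.0]
opening: 1.003
```

```bash
python3 - <<'E'
from plan import *
delta(frame(1.6506-np.pi/2),[.6043,-.2311,.12])
E
```

```text
t 3.1 pos [ 0.5412 -0.1041  0.2061] F [-0.6 -0.3  1. ] M [-0.03 -0.01 -0.  ] open 1.003 q [-0.41  0.13  1.67 -0.    1.35 -0.98]
R cols [[0.839, -0.0, -0.544], [0.544, 0.0, 0.839], [-0.0, -1.0, 0.0]]
shift units (tool) [-0.322  1.721 -2.819] turn units [-0.     4.125 -0.   ] | if pure shift total rows 2.8 4.1
```

Emit:
apply_moves(plan="-0.08 0.43 -0.7 0 0 0 1;-0.08 0.43 -0.7 0 0 0 1;-0.08 0.43 -0.7 0 0 0 1;-0.08 0.43 -0.72 0 0 0 1;0 0 0 0 0 0 1")

```text
time_s: 3.6
eef_pos: [0.6038, -0.2336, 0.1151]
eef_rot: [0.679, -0.677, -0.2, 0.203]
wrist_force: [-0.8, -0.6, -0.2]
opening: 0.997
```

Emit:
apply_moves(plan="0 0 0 0 0.825 0 1;0 0 0 0 0.825 0 1;0 0 0 0 0.825 0 1;0 0 0 0 0.825 0 1;0 0 0 0 0.825 0 1")

```text
time_s: 4.1
eef_pos: [0.6052, -0.2302, 0.1208]
eef_rot: [-0.706, 0.707, 0.029, -0.029]
wrist_force: [0.5, 0.5, 0.5]
opening: 0.999
```

```bash
python3 - <<'E'
from plan import *
delta(frame(1.6506-np.pi/2),[.6043,-.2311,.028])
c=ctrl.get_calibration("wrist")
im=ctrl.camera("wrist");cv2.imwrite("pics/w1.png",im[:,:,::-1])
for t in ["tray_handle","vial_a_mid"]: print([(d["point"],d["score"]) for d in ctrl.recognise("wrist",t)])
tray=[.5917,-.0736,1.6506]
print(proj(c,pl(tray,[(-.141,-.007,.05),(-.141,.007,.05),(-.175,.007,.05),(-.175,-.007,.05),(-.158,0,.05)])).round(1).tolist())
E
```

```text
t 4.1 pos [ 0.6052 -0.2302  0.1208] F [0.5 0.5 0.5] M [-0.06 -0.02 -0.03] open 0.999 q [-0.55  0.42  1.48  0.    1.24 -0.63]
R cols [[0.997, 0.001, -0.081], [0.081, -0.0, 0.997], [0.001, -1.0, -0.0]]
shift units (tool) [-0.02   1.855 -0.017] turn units [0.001 0.013 0.004] | if pure shift total rows 1.9 0.0
[([0.5992, -0.1285, 0.0098], 0.74)]
[([0.5846, -0.1708, 0.0603], 0.77)]
[[323.9, 219.0], [303.6, 219.0], [304.1, 264.7], [323.6, 264.8], [313.8, 242.3]]
```

View pics/w1.png

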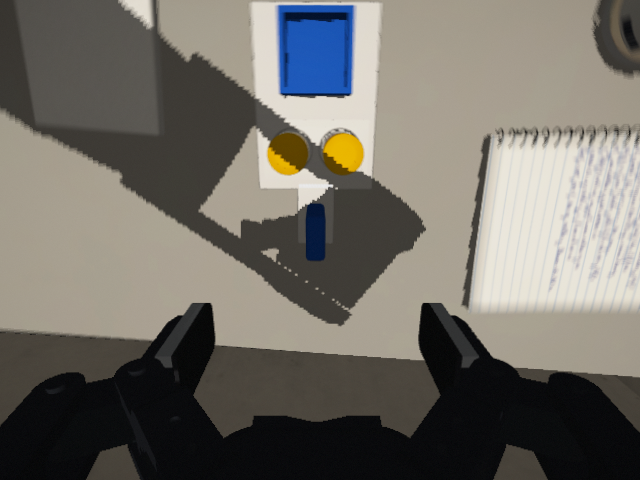

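```bash
python3 - <<'E'
from plan import *
im=cv2.imread("pics/w1.png")
c=ctrl.get_calibration("wrist"); tray=[.5917,-.0736,1.6506]
print("cam pos",-c["R"].T@c["t"],"axis",c["R"][2])
P=pl(tray,[(-.141,-.007,.05),(-.141,.007,.05),(-.175,.007,.05),(-.175,-.007,.05)]+[(-.141,-.007,.006),(-.141,.007,.006),(-.175,.007,.006),(-.175,-.007,.006)]+[(0,.0455,.006),(0,-.0455,.006),(-.13,.0455,.006),(-.13,-.0455,.006)])
for p in proj(c,P): cv2.circle(im,tuple(np.round(p*1).astype(int)),1,(0,0,255),-1)
v=cv2.convertScaleAbs(cv2.resize(im[0:290,225:405],None,fx=2,fy=2,interpolation=cv2.INTER_CUBIC),alpha=2);cv2.imwrite("pics/w1c.png",v)
E
```

```text
cam pos [ 0.59921398 -0.15128921  0.28613467] axis [ 0.02649547 -0.30611429 -0.95162599]
```

View pics/w1c.png

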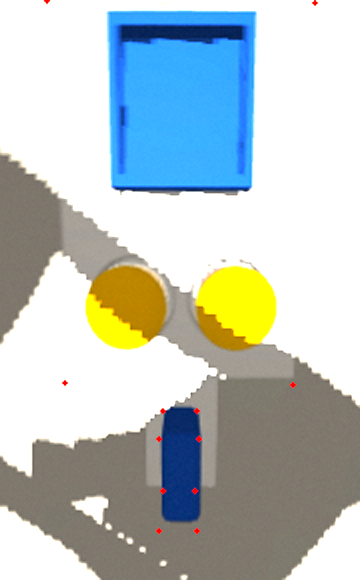

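Emit:
apply_moves(plan="0 0.6 0 0 0 0 1;0 0.6 0 0 0 0 1;0 0.4 0 0 0 0 1;0 0.26 0 0 0 0 1;0 0 0 0 0 0 1")

```text
time_s: 4.75
eef_pos: [0.6037, -0.2297, 0.0252]
eef_rot: [0.707, -0.706, -0.029, 0.032]
wrist_force: [0.9, 0.7, 0.9]
opening: 0.998
```

Emit:
apply_moves(plan="0 0 0 0 0 0 0;0 0 0 0 0 0 0;0 0 0 0 0 0 0;0 0 0 0 0 0 0;0 0 0 0 0 0 0")

```text
time_s: 5.25
eef_pos: [0.6053, -0.2309, 0.0276]
eef_rot: [-0.706, 0.707, 0.03, -0.03]
wrist_force: [-0.1, -1.0, 0.2]
opening: 0.143
```

```bash
python3 - <<'E'
from plan import *
st=[.5745,.0756,1.5955]
# aligned pre-slot target: tray at station (-.14,0); handle point at (-.298,0)
p=pl(st,(-.308,0,.027))[0];print(p)
delta(frame(st[2]-np.pi/2),p)
im=ctrl.camera("top");cv2.imwrite("pics/t1.png",im[:,:,::-1])
im=ctrl.camera("wrist");cv2.imwrite("pics/w2.png",im[:,:,::-1])
E
```

```text
[ 0.58210796 -0.23230602  0.027     ]
t 5.25 pos [ 0.6053 -0.2309  0.0276] F [-0.1 -1.   0.2] M [ 0.03 -0.05 -0.  ] open 0.143 q [-0.55  0.54  1.53 -0.    1.08 -0.63]
R cols [[0.996, 0.001, -0.085], [0.085, -0.0, 0.996], [0.001, -1.0, -0.0]]
shift units (tool) [-0.465  0.013  0.011] turn units [0.004 0.503 0.006] | if pure shift total rows 0.5 0.5
```

View pics/w2.png

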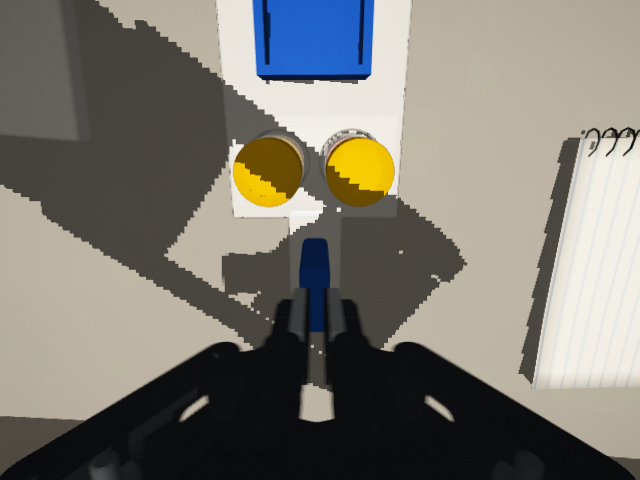

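Emit:
apply_moves(plan="-0.05 0 0 0 0.05 0 0;-0.1 0 0 0 0.1 0 0;-0.13 0 0 0 0.15 0 0;-0.12 0 0 0 0.13 0 0;-0.06 0 0 0 0.07 0 0")

```text
time_s: 5.85
eef_pos: [0.5812, -0.2321, 0.027]
eef_rot: [0.707, -0.707, -0.008, 0.009]
wrist_force: [0.5, -0.0, -0.6]
opening: -0.002
```

```bash
python3 - <<'E'
from plan import *
st=[.5745,.0756,1.5955]
p=pl(st,(-.258,0,.027))[0];print(p)
delta(frame(st[2]-np.pi/2),p)
im=ctrl.camera("top")[:,:,::-1];cv2.imwrite("pics/t2.png",im)
x0,y0,w,h,f=290,165,190,90,4
v=cv2.convertScaleAbs(cv2.resize(im[y0:y0+h,x0:x0+w],None,fx=f,fy=f,interpolation=cv2.INTER_CUBIC),alpha=1.4);cv2.imwrite("pics/t2c.png",v)
im=ctrl.camera("wrist");cv2.imwrite("pics/w3.png",im[:,:,::-1])
E
```

```text
[ 0.5808729  -0.18232128  0.027     ]
t 5.85 pos [ 0.5812 -0.2321  0.027 ] F [ 0.5 -0.  -0.6] M [ 0.03 -0.   -0.03] open -0.002 q [-0.57  0.5   1.59 -0.    1.06 -0.59]
R cols [[1.0, -0.001, -0.024], [0.024, 0.0, 1.0], [-0.001, -1.0, 0.0]]
shift units (tool) [0.017 0.    0.996] turn units [-0.002 -0.01  -0.004] | if pure shift total rows 1.0 0.0
```

View pics/t2c.png

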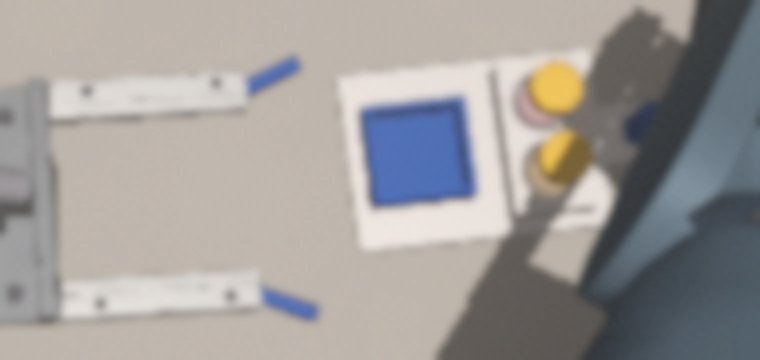

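View pics/w3.png

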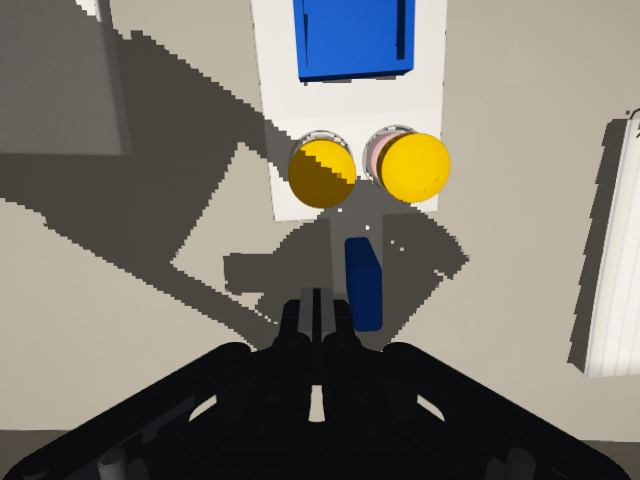

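```bash
python3 - <<'E'
from plan import *
c=ctrl.get_calibration("wrist");o=ctrl.get_obs();Rm=Rq(o["eef_rot"]).as_matrix();p=o["eef_pos"]
for y in (-.03,-.008,0,.011): print(y,proj(c,p+Rm[:,1]*y),(p+Rm[:,1]*y).round(4))
a=cv2.imread("pics/t1.png");b=cv2.imread("pics/t2.png")
z=lambda im:cv2.convertScaleAbs(cv2.resize(im[165:245,365:475],None,fx=5,fy=5,interpolation=cv2.INTER_CUBIC),alpha=1.6)
cv2.imwrite("pics/tc.png",np.vstack([z(a),z(b)])[:800])
w=cv2.imread("pics/w2.png")[200:400,220:420];w3=cv2.imread("pics/w3.png")[200:400,220:420]
cv2.imwrite("pics/wc.png",np.hstack([cv2.convertScaleAbs(cv2.resize(k,None,fx=2,fy=2),alpha=3) for k in (w,w3)]))
print(ctrl.tcp_to_tips)
E
```

```text
-0.03 [[314.31258946 315.33474976]] [ 0.5815 -0.2322  0.0571]
-0.008 [[314.58810321 292.16885033]] [ 0.5815 -0.2322  0.0351]
0 [[314.67245007 285.07355503]] [ 0.5815 -0.2322  0.0271]
0.011 [[314.77746049 276.23793021]] [ 0.5815 -0.2322  0.0161]
0.011
```

View pics/tc.png

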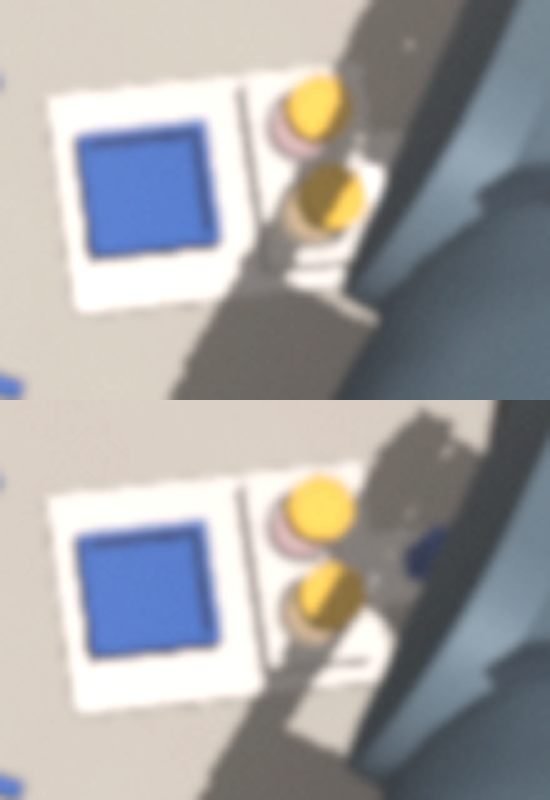

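View pics/wc.png

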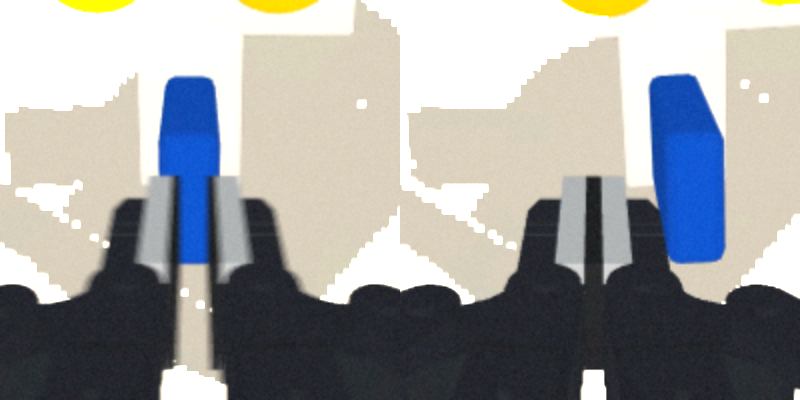

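```bash
python3 - <<'E'
from plan import *
c=ctrl.get_calibration("wrist");print(c["intrinsics"][0],c["k1"],-c["R"].T@c["t"])
im=cv2.imread("pics/w3.png")
tray=[.5917,-.0715,1.6506]
H=[(-.141,-.007,.05),(-.141,.007,.05),(-.175,.007,.05),(-.175,-.007,.05)]
print(proj(c,pl(tray,H)).round(1).tolist())
F=[(0,.0455,.006),(-.13,.0455,.006),(-.13,-.0455,.006)]
print(proj(c,pl(tray,F)).round(1).tolist())
p=ctrl.get_obs()["eef_pos"]
for z in (0.016,.03,.05,.06):
  for dy in (-.011,0,.011): print(z,dy,proj(c,[p[0],p[1]+dy,z]).round(1))
E
```

```text
[354.22790968   0.         316.36223809] 0.01995330236795302 [ 0.58066112 -0.15296418  0.19262396]
[[380.8, 266.2], [348.6, 267.8], [350.7, 335.6], [381.0, 334.2]]
[[240.7, -72.5], [270.5, 221.4], [438.3, 212.3]]
0.016 -0.011 [[314.3 294.5]]
0.016 0 [[314.8 276.2]]
0.016 0.011 [[315.2 257.2]]
0.03 -0.011 [[314.2 307. ]]
0.03 0 [[314.6 287.6]]
0.03 0.011 [[315.1 267.4]]
0.05 -0.011 [[313.9 328.5]]
0.05 0 [[314.4 307.2]]
0.05 0.011 [[314.9 285. ]]
0.06 -0.011 [[313.7 341.3]]
0.06 0 [[314.2 318.9]]
0.06 0.011 [[314.8 295.5]]
```

```bash
python3 - <<'E'
from plan import *
im=ctrl.camera("scene")[:,:,::-1];cv2.imwrite("pics/s3.png",im)
v=cv2.convertScaleAbs(cv2.resize(im[240:400,360:520],None,fx=4,fy=4,interpolation=cv2.INTER_CUBIC),alpha=1.2);
S=ctrl.get_calibration("scene");o=ctrl.get_obs();print(o["eef_pos"])
for y in (-.04,-.02,0,.011):
    p=(proj(S,o["eef_pos"]-[0,0,y])[0]-[360,240])*4; print(y,p); cv2.circle(v,tuple(p.astype(int)),3,(0,0,255),-1)
cv2.imwrite("pics/s3c.png",v[:600])
E
```

```text
[ 0.58193865 -0.23221628  0.02720282]
-0.04 [348.72746659 442.21541706]
-0.02 [341.39174135 471.15406194]
0 [334.24552281 499.22500898]
0.011 [330.39361216 514.30670781]
```

View pics/s3c.png

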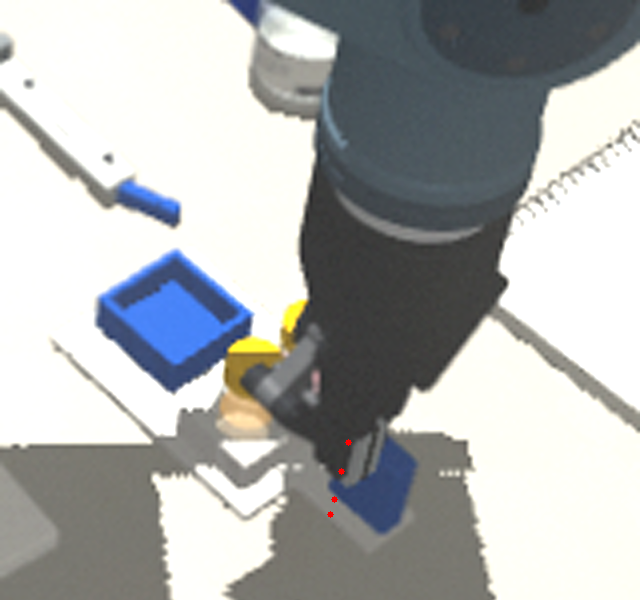

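```bash
python3 - <<'E'
from plan import *
im=cv2.imread("pics/s3.png")
S=ctrl.get_calibration("scene");print(-S["R"].T@S["t"])
v=cv2.convertScaleAbs(cv2.resize(im[320:380,425:475],None,fx=12,fy=10,interpolation=cv2.INTER_CUBIC),alpha=2.2,beta=20)
x0,y0=425,320
tray=[.5917,-.0715,1.6506]
H=pl(tray,[(-.141,-.007,.05),(-.141,.007,.05),(-.175,.007,.05),(-.175,-.007,.05),(-.141,.007,.006),(-.175,.007,.006)])
for p in proj(S,H): cv2.circle(v,(int((p[0]-x0)*12),int((p[1]-y0)*10)),4,(0,0,255),-1)
for z in (.016,.05):
  for dx in(-.01,.01):
    for dy in (-.011,.011):
      p=proj(S,[.5816+dx,-.2322+dy,z])[0];cv2.circle(v,(int((p[0]-x0)*12),int((p[1]-y0)*10)),4,(0,255,0) if z<.03 else (0,255,255),-1)
cv2.imwrite("pics/s3d.png",v)
E
```

```text
[ 0.10044352 -0.60392481  0.82409221]
```

View pics/s3d.png

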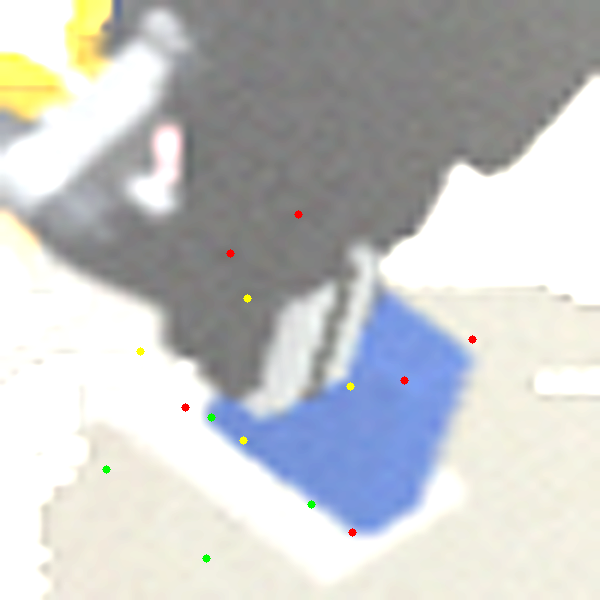

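Emit:
apply_moves(plan="0 -0.4 0 0 0 0 0;0 0 0 0 0 0 1;0.23 0 0 0 -0.25 0 1;0.24 0 0 0 -0.25 0 1;0 0 0 0 0 0 1")

```text
time_s: 6.5
eef_pos: [0.6071, -0.231, 0.0465]
eef_rot: [-0.706, 0.706, 0.031, -0.031]
wrist_force: [0.6, -0.1, -0.5]
opening: 0.677
```

```bash
python3 - <<'E'
from plan import *
delta(frame(1.6506-np.pi/2),[.605,-.2295,.027])
c=ctrl.get_calibration("wrist")
im=ctrl.camera("wrist");cv2.imwrite("pics/w4.png",im[:,:,::-1])
E
```

```text
t 6.5 pos [ 0.6071 -0.231   0.0465] F [ 0.6 -0.1 -0.5] M [0.   0.   0.03] open 0.677 q [-0.55  0.51  1.52  0.    1.11 -0.63]
R cols [[0.996, 0.001, -0.087], [0.087, -0.0, 0.996], [0.001, -1.0, -0.0]]
shift units (tool) [-0.039  0.39   0.033] turn units [0.001 0.06  0.006] | if pure shift total rows 0.4 0.1
```

View pics/w4.png

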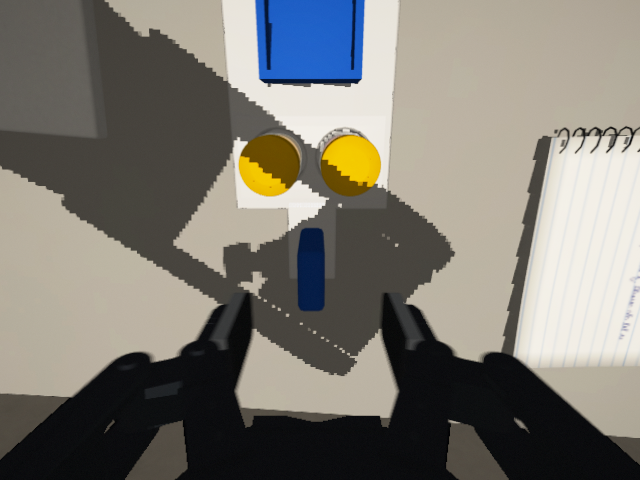

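Emit:
apply_moves(plan="-0.02 0.25 0 0 0.06 0 1;-0.02 0.25 0 0 0 0 1;0 0.2 0.03 0 0 0 1;0 0 0 0 0 0 1;0 0 0 0 0 0 1")

```text
time_s: 7.05
eef_pos: [0.603, -0.2296, 0.0113]
eef_rot: [0.707, -0.706, -0.027, 0.028]
wrist_force: [0.4, 0.4, 0.5]
opening: 1.001
```

```bash
python3 - <<'E'
from plan import *
delta(frame(1.6506-np.pi/2),[.605,-.2295,-.01])
im=ctrl.camera("wrist");cv2.imwrite("pics/w5.png",im[:,:,::-1])
E
```

```text
t 7.05 pos [ 0.603  -0.2296  0.0113] F [0.4 0.4 0.5] M [-0.01  0.01 -0.03] open 1.001 q [-0.55  0.56  1.54 -0.    1.05 -0.63]
R cols [[0.997, -0.001, -0.078], [0.078, 0.001, 0.997], [-0.001, -1.0, 0.001]]
shift units (tool) [ 0.041  0.427 -0.002] turn units [-0.006 -0.017 -0.009] | if pure shift total rows 0.4 0.0
```

View pics/w5.png

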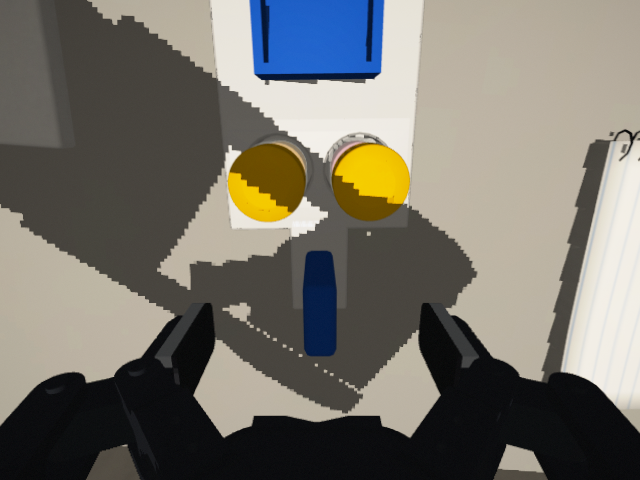

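Emit:
apply_moves(plan="0 0.1 0 0 0 0 1;0.03 0.1 0 0 0 0 1;0 0.1 0 0 0 0 1;0 0.1 0 0 0 0 1;0 0 0 0 0 0 1")

```text
time_s: 7.6
eef_pos: [0.6042, -0.2293, -0.0091]
eef_rot: [0.707, -0.706, -0.027, 0.028]
wrist_force: [-0.5, -0.2, -0.7]
opening: 1.0
```

```bash
python3 - <<'E'
from plan import *
delta(frame(1.6506-np.pi/2),[.605,-.2295,-.01])
im=ctrl.camera("wrist");cv2.imwrite("pics/w6.png",im[:,:,::-1])
im=ctrl.camera("scene")[:,:,::-1]
v=cv2.convertScaleAbs(cv2.resize(im[280:400,380:500],None,fx=5,fy=5,interpolation=cv2.INTER_CUBIC),alpha=2,beta=20)
w=cv2.resize(cv2.imread("pics/w6.png"),None,fx=.3,fy=.3)
cv2.imwrite("pics/s6.png",v)
E
```

```text
t 7.6 pos [ 0.6042 -0.2293 -0.0091] F [-0.5 -0.2 -0.7] M [-0.02  0.04 -0.02] open 1.0 q [-0.55  0.59  1.54 -0.    1.02 -0.62]
R cols [[0.997, -0.002, -0.078], [0.078, 0.001, 0.997], [-0.002, -1.0, 0.001]]
shift units (tool) [ 0.015  0.018 -0.005] turn units [-0.009 -0.017 -0.013] | if pure shift total rows 0.0 0.0
```

View pics/s6.png

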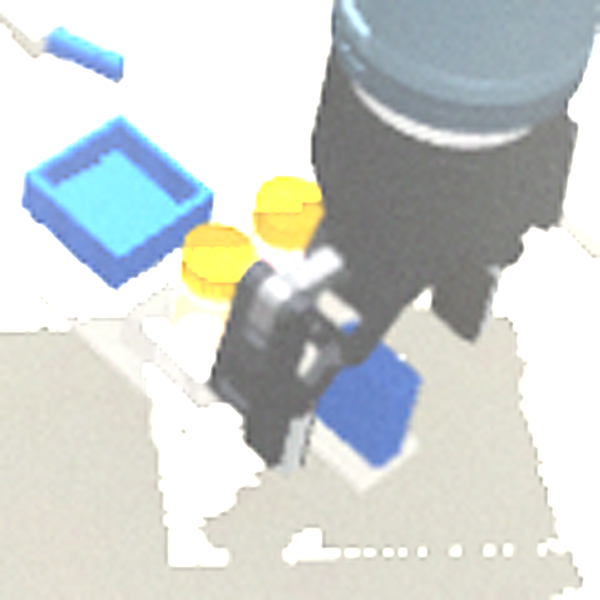

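View pics/w6.png

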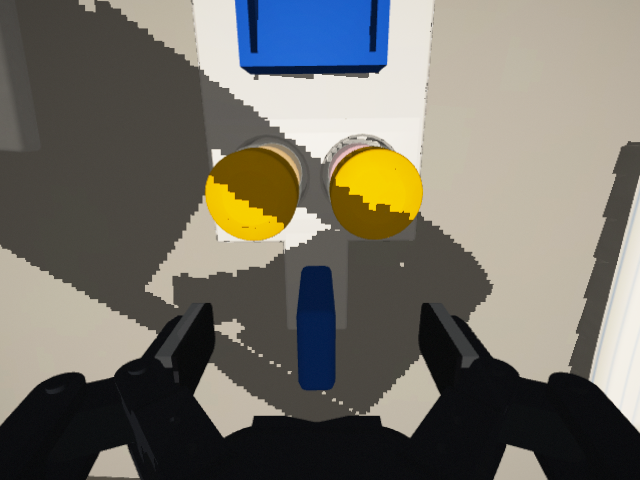

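Emit:
apply_moves(plan="0 0 0 0 0 0 0;0 0 0 0 0 0 0;0 0 0 0 0 0 0;0 0 0 0 0 0 0;0 0 0 0 0 0 0")

```text
time_s: 8.2
eef_pos: [0.605, -0.2298, -0.0077]
eef_rot: [-0.706, 0.707, 0.028, -0.028]
wrist_force: [-6.0, 2.2, 7.3]
opening: 0.154
```

Emit:
apply_moves(plan="0 0 0 0 0 0 0;0 0 0 0 0 0 0;-0.02 0 0 0 0 0 0;-0.04 0 0 0 0 0 0;-0.04 0 0 0 0 0 0")

```text
time_s: 8.7
eef_pos: [0.6003, -0.2302, -0.0076]
eef_rot: [-0.706, 0.707, 0.028, -0.027]
wrist_force: [2.4, 0.0, 1.5]
opening: 0.158
```

```bash
python3 - <<'E'
from plan import *
st=[.5745,.0756,1.5955]
print(pl(st,(-.308,0,-.009)))
delta(frame(st[2]-np.pi/2),pl(st,(-.308,0,-.009))[0])
im=ctrl.camera("wrist");cv2.imwrite("pics/w7.png",im[:,:,::-1])
E
```

```text
[[ 0.58210796 -0.23230602 -0.009     ]]
t 8.7 pos [ 0.6003 -0.2302 -0.0076] F [2.4 0.  1.5] M [ 0.08 -0.31 -0.21] open 0.158 q [-0.55  0.58  1.55  0.    1.01 -0.63]
R cols [[0.997, 0.001, -0.078], [0.078, -0.0, 0.997], [0.001, -1.0, -0.0]]
shift units (tool) [-0.367  0.027 -0.014] turn units [0.002 0.441 0.008] | if pure shift total rows 0.4 0.4
```

View pics/w7.png

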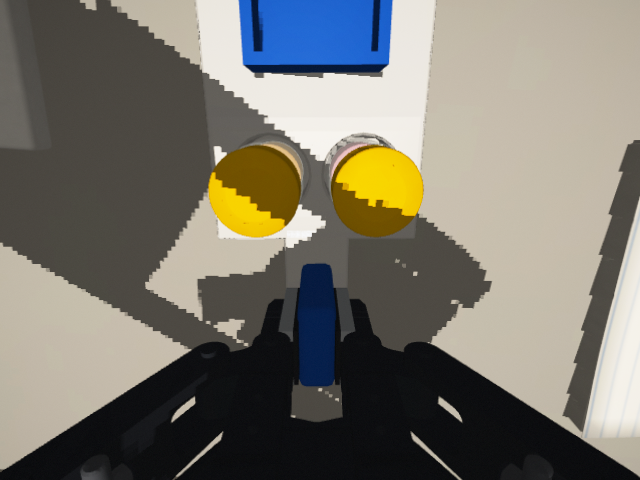

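Emit:
apply_moves(plan="-0.06 0 0 0 0.07 0 0;-0.08 0 0 0 0.1 0 0;-0.09 0 0 0 0.11 0 0;-0.08 0 0 0 0.1 0 0;-0.06 0 0 0 0.06 0 0")

```text
time_s: 9.25
eef_pos: [0.5813, -0.2313, -0.0077]
eef_rot: [-0.707, 0.707, 0.009, -0.008]
wrist_force: [3.1, 0.5, 2.6]
opening: 0.152
```

```bash
python3 - <<'E'
from plan import *
st=[.5745,.0756,1.5955]
delta(frame(st[2]-np.pi/2),pl(st,(-.308,0,-.009))[0])
im=ctrl.camera("top")[:,:,::-1];cv2.imwrite("pics/t8.png",im)
x0,y0,w,h,f=290,165,190,90,4
v=cv2.convertScaleAbs(cv2.resize(im[y0:y0+h,x0:x0+w],None,fx=f,fy=f,interpolation=cv2.INTER_CUBIC),alpha=1.4)
T=ctrl.get_calibration("top")
for X in [(-.16,.0455,.006),(-.16,-.0455,.006),(-.1,.041,.016),(-.1,-.041,.016),(-.1,.0475,.0),(-.02,.041,.016),(-.02,-.041,.016),(-.15,0,.006)]:
    p=proj(T,pl(st,X))[0]; cv2.circle(v,tuple(np.round((p-[x0,y0]+.5)*f-.5).astype(int)),2,(0,0,255),-1)
cv2.imwrite("pics/t8c.png",v)
E
```

```text
t 9.25 pos [ 0.5813 -0.2313 -0.0077] F [3.1 0.5 2.6] M [ 0.04 -0.39 -0.09] open 0.152 q [-0.57  0.55  1.6   0.    1.   -0.59]
R cols [[1.0, 0.0, -0.024], [0.024, -0.0, 1.0], [0.0, -1.0, -0.0]]
shift units (tool) [ 0.015  0.027 -0.02 ] turn units [ 0.002 -0.007  0.004] | if pure shift total rows 0.0 0.0
```

View pics/t8c.png

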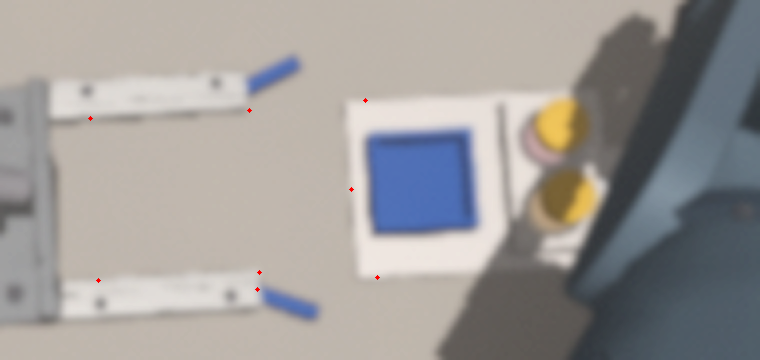

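Emit:
apply_moves(plan="0.02 0 0.06 0 0 0 0;0 0 0.1 0 0 0 0;0 0 0.12 0 0 0 0;0 0 0.12 0 0 0 0;0 0 0.12 0 0 0 0")

```text
time_s: 9.8
eef_pos: [0.582, -0.2048, -0.0077]
eef_rot: [-0.707, 0.707, 0.009, -0.009]
wrist_force: [0.5, -4.6, 5.1]
opening: 0.157
```

Emit:
apply_moves(plan="0 0 0.12 0 0 0 0;0 0 0.12 0 0 0 0;0 0 0.12 0 0 0 0;0 0 0.12 0 0 0 0;0 0 0.12 0 0 0 0")

```text
time_s: 10.3
eef_pos: [0.5813, -0.1747, -0.0077]
eef_rot: [-0.707, 0.707, 0.009, -0.009]
wrist_force: [1.3, -3.9, 4.6]
opening: 0.153
```

```bash
python3 - <<'E'
from plan import *
st=[.5745,.0756,1.5955]
delta(frame(st[2]-np.pi/2),pl(st,(-.158,0,-.009))[0])
im=ctrl.camera("top")[:,:,::-1];cv2.imwrite("pics/t9.png",im)
x0,y0,w,h,f=280,165,160,90,4
v=cv2.convertScaleAbs(cv2.resize(im[y0:y0+h,x0:x0+w],None,fx=f,fy=f,interpolation=cv2.INTER_CUBIC),alpha=1.4)
cv2.imwrite("pics/t9c.png",v)
E
```

```text
t 10.3 pos [ 0.5813 -0.1747 -0.0077] F [ 1.3 -3.9  4.6] M [-0.7   0.02 -0.01] open 0.153 q [-0.49  0.52  1.65 -0.    0.98 -0.51]
R cols [[1.0, 0.0, -0.025], [0.025, -0.001, 1.0], [0.0, -1.0, -0.001]]
shift units (tool) [-0.011  0.025  1.848] turn units [0.004 0.006 0.002] | if pure shift total rows 1.8 0.0
```

View pics/t9c.png

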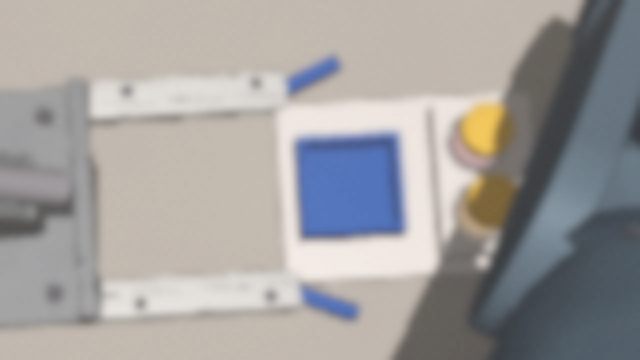

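Emit:
apply_moves(plan="0 0 0.12 0 0 0 0;0 0 0.12 0 0 0 0;0 0 0.12 0 0 0 0;0 0 0.12 0 0 0 0;0 0 0.12 0 0 0 0")

```text
time_s: 10.85
eef_pos: [0.5805, -0.1447, -0.0077]
eef_rot: [-0.707, 0.707, 0.009, -0.009]
wrist_force: [-0.8, -5.5, 5.9]
opening: 0.155
```

Emit:
apply_moves(plan="0 0 0.12 0 0 0 0;0 0 0.12 0 0 0 0;0 0 0.12 0 0 0 0;0 0 0.12 0 0 0 0;0 0 0.12 0 0 0 0")

```text
time_s: 11.35
eef_pos: [0.5797, -0.1148, -0.0077]
eef_rot: [-0.707, 0.707, 0.009, -0.009]
wrist_force: [-0.7, -5.6, 5.6]
opening: 0.153
```

Emit:
apply_moves(plan="0 0 0.1 0 0 0 0;0 0 0.1 0 0 0 0;0 0 0.1 0 0 0 0;0 0 0.08 0 0 0 0;0 0 0.06 0 0 0 0")

```text
time_s: 11.85
eef_pos: [0.5791, -0.0928, -0.0077]
eef_rot: [-0.707, 0.707, 0.009, -0.009]
wrist_force: [-0.9, -5.3, 4.9]
opening: 0.157
```

Emit:
apply_moves(plan="0 0 0.03 0 0 0 0;0 0 0.03 0 0 0 0;0 0 0.03 0 0 0 0;0 0 0.03 0 0 0 0;0 0 0 0 0 0 0")

```text
time_s: 12.35
eef_pos: [0.579, -0.0867, -0.0077]
eef_rot: [-0.707, 0.707, 0.009, -0.009]
wrist_force: [0.3, -4.6, 4.7]
opening: 0.156
```

```bash
python3 - <<'E'
from plan import *
st=[.5745,.0756,1.5955]
delta(frame(st[2]-np.pi/2),pl(st,(-.158,0,-.009))[0])
im=ctrl.camera("top")[:,:,::-1];cv2.imwrite("pics/t10.png",im)
x0,y0,w,h,f=250,170,160,85,5
v=cv2.convertScaleAbs(cv2.resize(im[y0:y0+h,x0:x0+w],None,fx=f,fy=f,interpolation=cv2.INTER_CUBIC),alpha=1.4)
cv2.imwrite("pics/t10c.png",v)
E
```

```text
t 12.35 pos [ 0.579  -0.0867 -0.0077] F [ 0.3 -4.6  4.7] M [-0.58  0.01  0.01] open 0.156 q [-0.35  0.48  1.71 -0.    0.96 -0.38]
R cols [[1.0, 0.0, -0.026], [0.026, -0.0, 1.0], [0.0, -1.0, -0.0]]
shift units (tool) [-0.009  0.027  0.087] turn units [0.002 0.007 0.001] | if pure shift total rows 0.1 0.0
```

View pics/t10c.png

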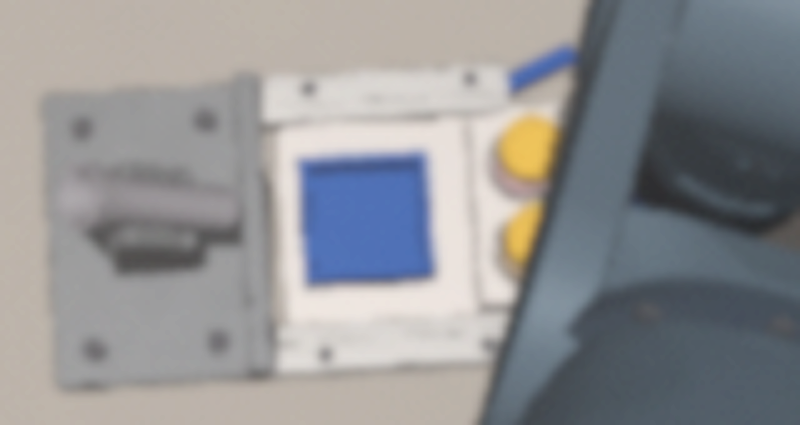

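Emit:
apply_moves(plan="0 0 0.02 0 0 0 0;0 0 0.02 0 0 0 0;0 0 0.02 0 0 0 0;0 0 0.02 0 0 0 0;0 0 0 0 0 0 0")

```text
time_s: 12.9
eef_pos: [0.5788, -0.0828, -0.0077]
eef_rot: [-0.707, 0.707, 0.009, -0.009]
wrist_force: [0.6, -4.9, 6.3]
opening: 0.157
```

Emit:
apply_moves(plan="0 0 0.02 0 0 0 0;0 0 0.02 0 0 0 0;0 0 0 0 0 0 0;0 0 0.01 0 0 0 0;0 0 0 0 0 0 0")

```text
time_s: 13.4
eef_pos: [0.5789, -0.0814, -0.0077]
eef_rot: [-0.706, 0.708, 0.009, -0.009]
wrist_force: [-0.1, -7.9, 4.3]
opening: 0.153
```

Emit:
apply_moves(plan="0 0 0.02 0 0 0 0;0 0 0 0 0 0 0;0 0 0.02 0 0 0 0;0 0 0 0 0 0 0;0 0 0 0 0 0 0")

```text
time_s: 13.9
eef_pos: [0.5794, -0.0814, -0.0074]
eef_rot: [-0.705, 0.709, 0.01, -0.009]
wrist_force: [0.4, -16.1, 3.8]
opening: 0.156
```

```bash
python3 - <<'E'
from plan import *
st=[.5745,.0756,1.5955]
delta(frame(st[2]-np.pi/2),pl(st,(-.158,0,-.009))[0])
im=ctrl.camera("top")[:,:,::-1];cv2.imwrite("pics/t11.png",im)
x0,y0,w,h,f=250,170,160,85,5
v=cv2.convertScaleAbs(cv2.resize(im[y0:y0+h,x0:x0+w],None,fx=f,fy=f,interpolation=cv2.INTER_CUBIC),alpha=1.4)
cv2.imwrite("pics/t11c.png",v)
E
```

```text
t 13.9 pos [ 0.5794 -0.0814 -0.0074] F [  0.4 -16.1   3.8] M [-2.17  0.05  0.2 ] open 0.156 q [-0.34  0.48  1.71 -0.    0.95 -0.36]
R cols [[1.0, 0.001, -0.026], [0.026, -0.004, 1.0], [0.001, -1.0, -0.004]]
shift units (tool) [-0.02   0.032 -0.019] turn units [0.037 0.008 0.011] | if pure shift total rows 0.0 0.0
```

View pics/t11c.png

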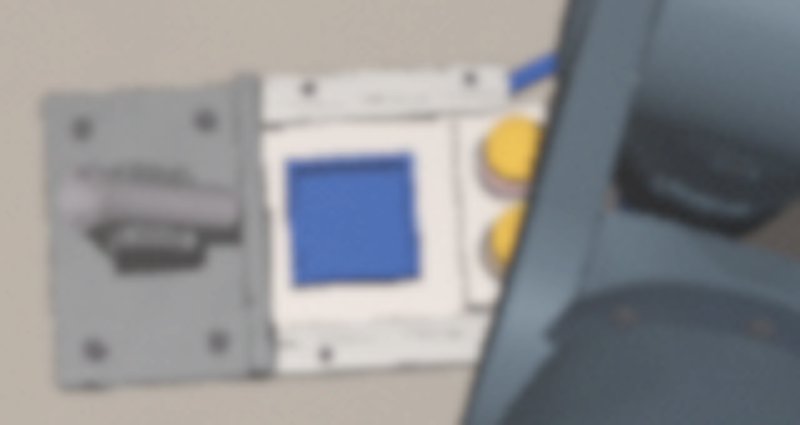

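Emit:
apply_moves(plan="0 0 -0.02 0 0 0 0;0 0 0 0 0 0 1;0 0 0 0 0 0 1;0 0 0 0 0 0 1;0 0 0 0 0 0 1")

```text
time_s: 14.45
eef_pos: [0.5781, -0.0787, -0.0085]
eef_rot: [0.707, -0.707, -0.009, 0.01]
wrist_force: [0.4, 0.3, 1.0]
opening: 0.828
```

Emit:
apply_moves(plan="0 0 0 0 0 0 1;0 -0.1 0 0 0 0 1;0 -0.3 0 0 0 0 1;0 -0.7 0 0 0 0 1;0 -1 0 0 0 0 1")

```text
time_s: 14.95
eef_pos: [0.5767, -0.079, 0.0968]
eef_rot: [0.708, -0.706, -0.007, 0.01]
wrist_force: [1.1, 0.4, 0.0]
opening: 0.997
```

```bash
python3 - <<'E'
from plan import *
im=ctrl.camera("wrist")[:,:,::-1];cv2.imwrite("pics/w12.png",im)
delta(frame(-1.8095+np.pi/2),[.438,.318,.12])
E
```

```text
t 15.0 pos [ 0.5833 -0.081   0.1079] F [ 6.  -0.3  5.7] M [-0.03 -0.15  0.04] open 0.999 q [-0.34  0.31  1.66  0.    1.16 -0.36]
R cols [[1.0, 0.011, -0.025], [0.025, -0.004, 1.0], [0.011, -1.0, -0.004]]
shift units (tool) [-2.7   -0.302  8.05 ] turn units [0.021 2.201 0.092] | if pure shift total rows 8.1 2.2
```

View pics/w12.png

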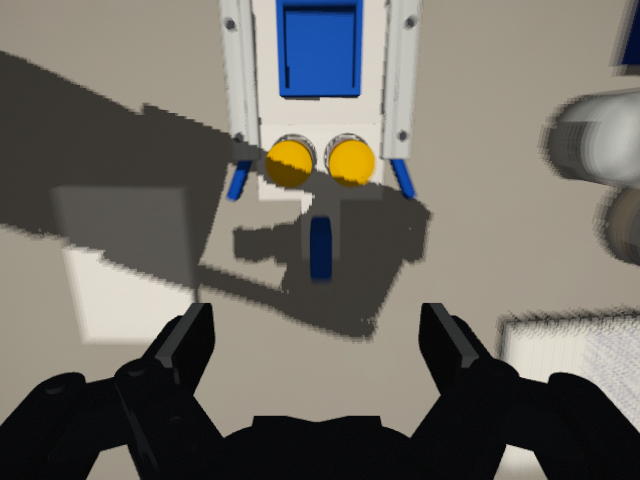

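Emit:
apply_moves(plan="-0.3 -0.5 0.5 0 0 0 1;-0.3 -0.5 0.7 0 0 0 1;-0.3 0 0.9 0 0 0 1;-0.3 0 0.9 0 0 0 1;-0.3 0 0.9 0 0 0 1")

```text
time_s: 15.5
eef_pos: [0.4988, 0.1148, 0.1489]
eef_rot: [0.707, -0.707, -0.01, 0.007]
wrist_force: [1.2, 1.6, 0.3]
opening: 1.0
```

Emit:
apply_moves(plan="-0.3 0 0.9 0 0 0 1;-0.3 0 0.9 0 0.5 0 1;-0.3 0 0.8 0 0.6 0 1;-0.2 0.2 0.4 0 0.6 0 1;0 0.2 0 0 0.5 0 1")

```text
time_s: 16.0
eef_pos: [0.4446, 0.2672, 0.1286]
eef_rot: [0.703, -0.701, 0.083, -0.085]
wrist_force: [0.2, -0.4, 0.4]
opening: 1.002
```

```bash
python3 - <<'E'
from plan import *
delta(frame(-1.8095+np.pi/2),[.438,.318,.11])
c=ctrl.get_calibration("wrist")
im=ctrl.camera("wrist")[:,:,::-1].copy();cv2.imwrite("pics/w13.png",im)
rod=[.4259,.2674,-1.8095]
for X in [(-.008,.008,.068),(-.008,-.008,.068),(-.096,.008,.068),(-.096,-.008,.068),(.13,0,.06),(0,0,.06)]:
    p=proj(c,pl(rod,X))[0]; print(p.round(1)); cv2.circle(im,tuple(p.astype(int)),2,(0,255,0),-1)
cv2.imwrite("pics/w13c.png",im)
E
```

```text
t 16.0 pos [0.4446 0.2672 0.1286] F [ 0.2 -0.4  0.4] M [-0.03 -0.01  0.01] open 1.002 q [0.31 0.14 1.82 0.   1.18 0.55]
R cols [[0.972, 0.003, 0.236], [-0.236, 0.002, 0.972], [0.002, -1.0, 0.002]]
shift units (tool) [-0.368  0.373  0.956] turn units [-0.019  0.008  0.018] | if pure shift total rows 1.0 0.0
[300.  241.1]
[276.3 241.1]
[298. 101.]
[271.1 100.9]
[292.8 399.7]
[289.3 248.4]
```

View pics/w13c.png

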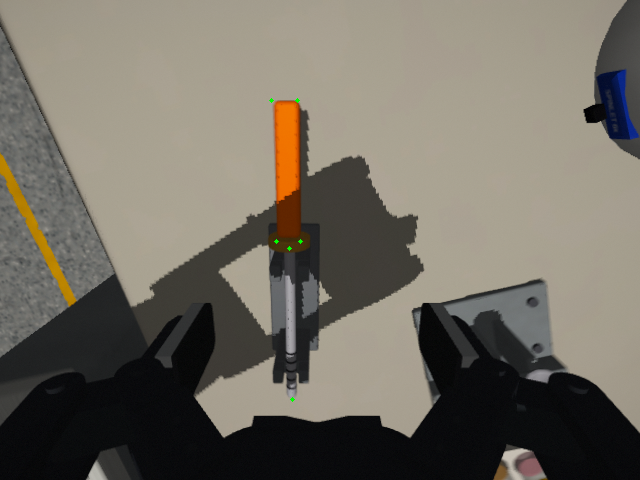

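Emit:
apply_moves(plan="-0.19 0.3 0.48 0 0 0 1;-0.19 0.4 0.48 0 0 0 1;0 0.5 0 0 0 0 1;0 0.4 0 0 0 0 1;0 0 0 0 0 0 1")

```text
time_s: 16.55
eef_pos: [0.4365, 0.3142, 0.0454]
eef_rot: [-0.701, 0.703, -0.085, 0.083]
wrist_force: [0.0, -0.1, -0.4]
opening: 1.001
```

```bash
python3 - <<'E'
from plan import *
delta(frame(-1.8095+np.pi/2+.012),[.438,.318,.015])
im=ctrl.camera("wrist")[:,:,::-1].copy();cv2.imwrite("pics/w14.png",im)
E
```

```text
t 16.55 pos [0.4365 0.3142 0.0454] F [ 0.  -0.1 -0.4] M [-0.03  0.05 -0.01] open 1.001 q [ 0.4   0.31  1.81 -0.    1.03  0.64]
R cols [[0.972, -0.004, 0.236], [-0.236, -0.002, 0.972], [-0.004, -1.0, -0.003]]
shift units (tool) [0.014 0.607 0.082] turn units [ 0.022 -0.096 -0.029] | if pure shift total rows 0.6 0.1
```

View pics/w14.png

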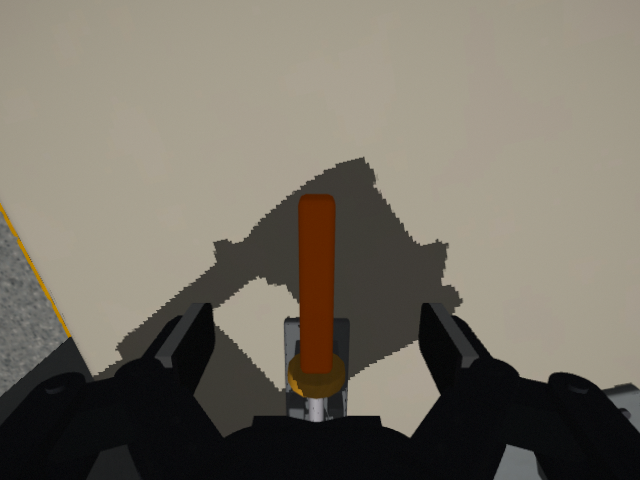

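Emit:
apply_moves(plan="0 0.2 0.04 0 -0.1 0 1;0 0.2 0.04 0 0 0 1;0 0.2 0 0 0 0 1;0 0 0 0 0 0 1;0 0 0 0 0 0 1")

```text
time_s: 17.1
eef_pos: [0.4388, 0.3189, 0.0168]
eef_rot: [-0.702, 0.703, -0.08, 0.08]
wrist_force: [-0.3, -0.7, -0.3]
opening: 0.996
```

```bash
python3 - <<'E'
from plan import *
delta(frame(-1.8095+np.pi/2+.012),[.438,.318,.015])
im=ctrl.camera("wrist")[:,:,::-1].copy();cv2.imwrite("pics/w15.png",im)
E
```

```text
t 17.1 pos [0.4388 0.3189 0.0168] F [-0.3 -0.7 -0.3] M [0.   0.03 0.06] open 0.996 q [ 0.41  0.36  1.81 -0.    0.97  0.64]
R cols [[0.974, -0.001, 0.225], [-0.225, -0.0, 0.974], [-0.001, -1.0, -0.001]]
shift units (tool) [-0.011  0.035 -0.022] turn units [ 0.005 -0.002 -0.006] | if pure shift total rows 0.0 0.0
```

View pics/w15.png

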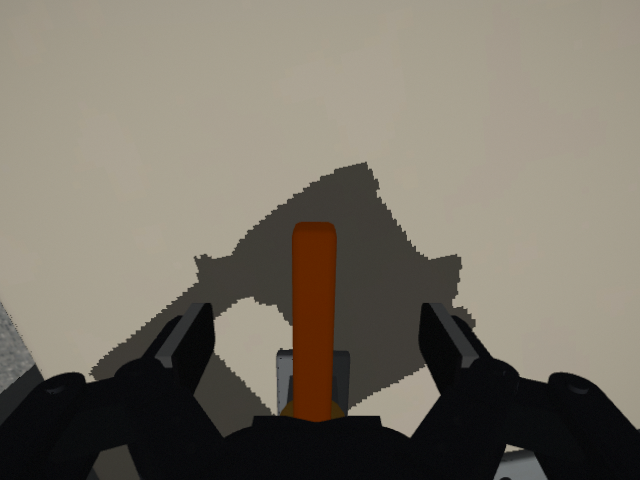

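Emit:
apply_moves(plan="0 0 0 0 0 0 0;0 0 0 0 0 0 0;0 0 0 0 0 0 0;0 0 0 0 0 0 0;0 0 0 0 0 0 0")

```text
time_s: 17.65
eef_pos: [0.4391, 0.3191, 0.0172]
eef_rot: [0.703, -0.703, 0.08, -0.08]
wrist_force: [-0.3, -0.4, 0.8]
opening: 0.172
```

Emit:
apply_moves(plan="0 0 0 0 0 0 0;0 0 0 0 0 0 0;0 -0.1 0 0 0 0 0;0 -0.3 0 0 0 0 0;0 -0.5 0 0 0 0 0")

```text
time_s: 18.15
eef_pos: [0.4377, 0.3185, 0.0618]
eef_rot: [-0.702, 0.703, -0.081, 0.079]
wrist_force: [0.8, 0.5, -1.3]
opening: 0.171
```

Emit:
apply_moves(plan="0 -0.8 0 0 0 0 0;0 -0.8 0 0 0 0 0;0 -0.8 0 0 0 0 0;0 -0.4 0 0 0 0 0;0 0 0 0 0 0 0")

```text
time_s: 18.65
eef_pos: [0.4414, 0.3202, 0.2073]
eef_rot: [0.704, -0.701, 0.077, -0.083]
wrist_force: [0.6, 0.6, -0.1]
opening: 0.175
```

```bash
python3 - <<'E'
from plan import *
delta(frame(-1.8095+np.pi/2+.012),[.438,.318,.015])
for n in ("wrist","top","scene"):
    im=ctrl.camera(n)[:,:,::-1].copy();cv2.imwrite(f"pics/{n}16.png",im)
E
```

```text
t 18.65 pos [0.4414 0.3202 0.2073] F [ 0.6  0.6 -0.1] M [ 0.03 -0.04  0.01] open 0.175 q [0.41 0.11 1.69 0.   1.34 0.64]
R cols [[0.974, 0.008, 0.225], [-0.225, 0.004, 0.974], [0.007, -1.0, 0.005]]
shift units (tool) [-0.083  3.845 -0.079] turn units [-0.044 -0.001  0.058] | if pure shift total rows 3.8 0.1
```

View pics/wrist16.png

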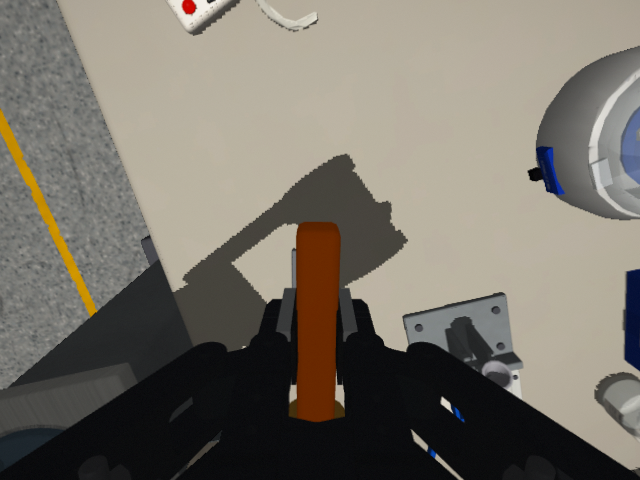

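View pics/top16.png

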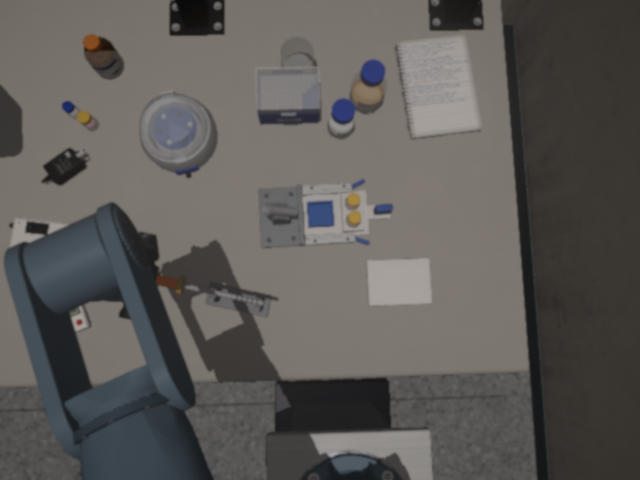

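View pics/scene16.png

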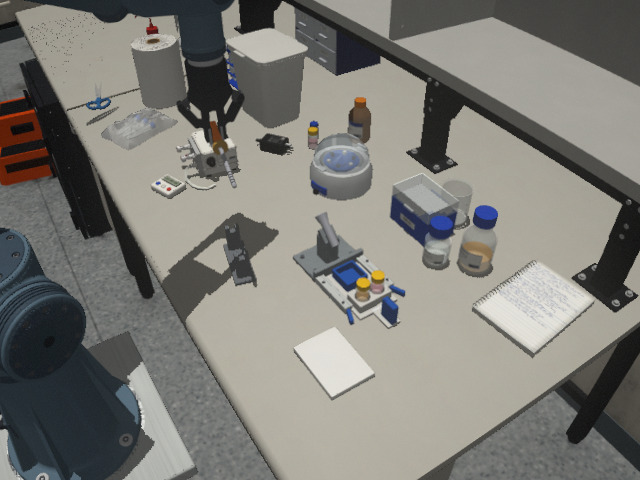

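```bash
python3 - <<'E'
import cv2
def crop(n,x0,y0,w,h,f,o,a):
    im=cv2.imread(f"pics/{n}.png")[y0:y0+h,x0:x0+w]
    im=cv2.convertScaleAbs(cv2.resize(im,None,fx=f,fy=f,interpolation=cv2.INTER_CUBIC),alpha=a)
    cv2.imwrite(f"pics/{o}.png",im)
crop("top16",145,260,70,45,10,"c7",2.2);crop("scene16",190,105,65,90,6,"c8",1.8)
E
```

```text
(no output)
```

View pics/c7.png

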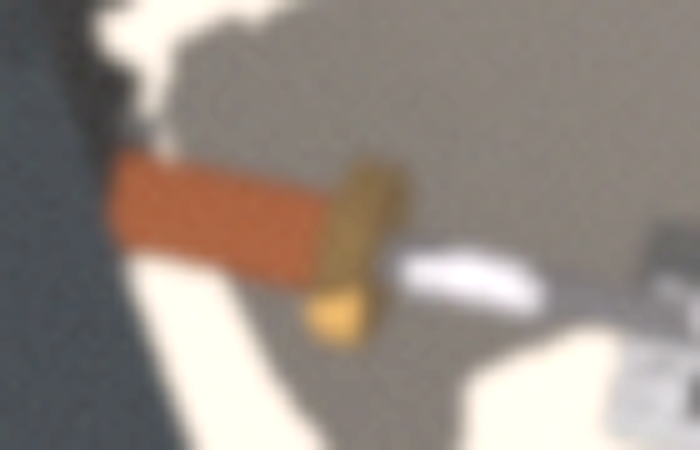

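View pics/c8.png

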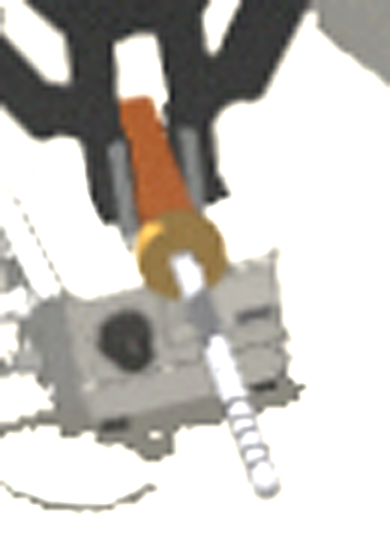

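```bash
python3 - <<'E'
from plan import *
o=ctrl.get_obs();Rm=Rq(o["eef_rot"]).as_matrix();p=o["eef_pos"];print(p,o["time_s"])
T=ctrl.get_calibration("top");S=ctrl.get_calibration("scene")
def rodpts(a):  # a: x,y,z of origin in tool, pitch about tool x, yaw about y
    D=R.from_rotvec([a[3],a[4],0]).apply([0,0,-1]); O=np.array(a[:3])
    return p+Rm@O, p+Rm@(O+.13*D)
def f(a):
    O,t=rodpts(a)
    return np.r_[proj(S,t)[0]-[234.1,185.3],proj(S,O)[0]-[220.6,147.8],proj(T,O)[0]-[183.2,285.8],(np.array(a)-[0,-.043,-.053,0,0])/[.002,.004,.003,.04,.02]]
r=least_squares(f,[0,-.043,-.053,0,0]);print(r.x.round(4),r.fun.round(2))
print(rodpts(r.x))
E
```

```text
[0.43826037 0.31873622 0.20113926] 18.8
[ 0.0006 -0.0434 -0.0519 -0.014   0.0112] [ 0.4   0.09 -0.52 -0.07  0.16  0.19  0.29 -0.11  0.37 -0.35  0.56]
(array([0.42721191, 0.26808579, 0.24461   ]), array([0.39654457, 0.14176979, 0.24655534]))
```

```bash
cat > ins.py <<'E'
from plan import *
st=[.5745,.0756,1.5958]
tz=np.array([np.cos(st[2])*.766,np.sin(st[2])*.766,.6428]);tz/=np.linalg.norm(tz)
tx=np.array([np.sin(st[2]),-np.cos(st[2]),0]); RT=np.c_[tx,np.cross(tz,tx),tz]
mouth=pl(st,(.0696,0,.1036))[0]
off=np.array([0.0003,-.0434,-.052])
def tgt(d): return mouth+d*tz-RT@off
def rodnow():
    o=ctrl.get_obs();Rm=Rq(o["eef_rot"]).as_matrix(); O=o["eef_pos"]+Rm@off; t=O-.13*Rm[:,2]
    e=RT.T@(O-mouth); et=RT.T@(t-mouth); print("rod origin in tube frame (x,y,z mm)",(e*1e3).round(1),"tip",(et*1e3).round(1))
E
python3 - <<'E'
from ins import *
print(RT.round(3).tolist(),tgt(.18)); delta(RT,tgt(.18)); rodnow()
E
```

```text
[[1.0, -0.016, -0.019], [0.025, 0.643, 0.766], [0.0, -0.766, 0.643]] [0.56731943 0.35072136 0.21948822]
t 18.8 pos [0.4383 0.3187 0.2011] F [ 0.3  0.4 -1.6] M [ 0.06 -0.01 -0.05] open 0.175 q [0.41 0.11 1.69 0.   1.34 0.64]
R cols [[0.974, -0.001, 0.225], [-0.225, -0.001, 0.974], [-0.001, -1.0, -0.001]]
shift units (tool) [ 2.37  -0.371  1.204] turn units [ 5.793 -2.018  0.722] | if pure shift total rows 2.4 5.8
rod origin in tube frame (x,y,z mm) [-142.7  -26.7  187.5] tip [-175.1 -107.7   91.1]
```

Emit:
apply_moves(plan="0.6 -0.1 0.3 0 0 0 0;0.6 -0.1 0.3 0 0 0 0;0.6 -0.1 0.3 0 0 0 0;0.57 -0.07 0.3 0 0 0 0;0 0 0 0 -0.9 0 0")

```text
time_s: 19.3
eef_pos: [0.5703, 0.3504, 0.2174]
eef_rot: [-0.705, 0.706, -0.043, 0.041]
wrist_force: [-0.0, -1.1, -1.0]
opening: 0.172
```

Emit:
apply_moves(plan="0 0 0 0 -0.9 0 0;0 0 0 0.9 -0.1 0 0;0 0 0 0.9 0 0 0;0 0 0 0.9 0 0 0;0 0 0 0 0 0 0")

```text
time_s: 19.8
eef_pos: [0.5668, 0.348, 0.2168]
eef_rot: [0.812, -0.584, 0.003, 0.0]
wrist_force: [-1.2, -0.2, -0.4]
opening: 0.175
```

```bash
python3 - <<'E'
from ins import *
delta(RT,tgt(.18)); rodnow()
E
```

```text
t 19.8 pos [0.5668 0.348  0.2168] F [-1.2 -0.2 -0.4] M [-0.16 -0.    0.01] open 0.175 q [0.21 0.28 1.51 0.33 1.31 0.13]
R cols [[1.0, -0.004, 0.005], [-0.003, 0.318, 0.948], [-0.006, -0.948, 0.318]]
shift units (tool) [ 0.009 -0.034  0.07 ] turn units [ 3.121 -0.227  0.073] | if pure shift total rows 0.1 3.1
rod origin in tube frame (x,y,z mm) [ -2.2 -15.7 195.7] tip [ -5.9 -63.2  74.7]
```

Emit:
apply_moves(plan="0 0 0 0.8 -0.06 0.02 0;0 0 0 0.8 -0.06 0.02 0;0 0 0 0.8 -0.06 0.02 0;0 0 0 0.72 -0.05 0.01 0;0 0 0 0 0 0 0")

```text
time_s: 20.3
eef_pos: [0.5666, 0.3494, 0.2167]
eef_rot: [0.906, -0.423, -0.005, 0.013]
wrist_force: [-0.6, -0.4, -0.9]
opening: 0.176
```

```bash
python3 - <<'E'
from ins import *
delta(RT,tgt(.165)); rodnow()
for n in ("top","scene"):
    im=ctrl.camera(n)[:,:,::-1].copy();cv2.imwrite(f"pics/{n}17.png",im)
def crop(n,x0,y0,w,h,f,o,a):
    im=cv2.imread(f"pics/{n}.png")[y0:y0+h,x0:x0+w]
    cv2.imwrite(f"pics/{o}.png",cv2.convertScaleAbs(cv2.resize(im,None,fx=f,fy=f,interpolation=cv2.INTER_CUBIC),alpha=a))
crop("top17",180,160,180,110,4,"c9",1.5);crop("scene17",240,100,170,180,3,"c10",1.5)
E
```

```text
t 20.3 pos [0.5666 0.3494 0.2167] F [-0.6 -0.4 -0.9] M [-0.38 -0.02 -0.02] open 0.176 q [ 0.02  0.28  1.64  0.73  1.31 -0.23]
R cols [[1.0, -0.018, -0.02], [0.027, 0.642, 0.767], [-0.001, -0.767, 0.642]]
shift units (tool) [ 0.016 -0.025 -0.244] turn units [ 0.011  0.009 -0.018] | if pure shift total rows 0.2 0.0
rod origin in tube frame (x,y,z mm) [ -0.6   1.2 177.3] tip [-0.5  1.  47.3]
```

View pics/c9.png

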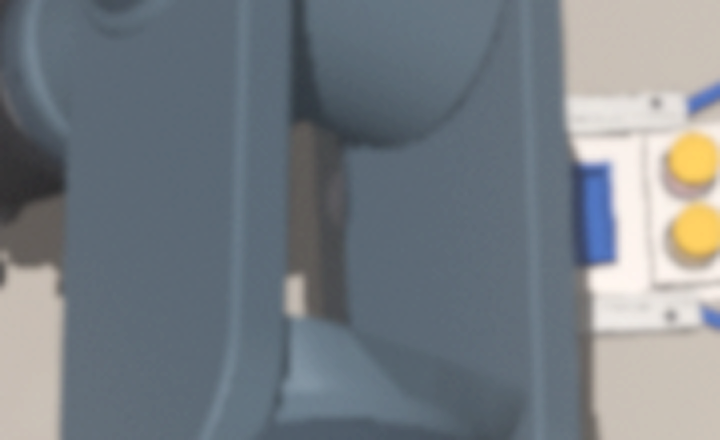

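View pics/c10.png

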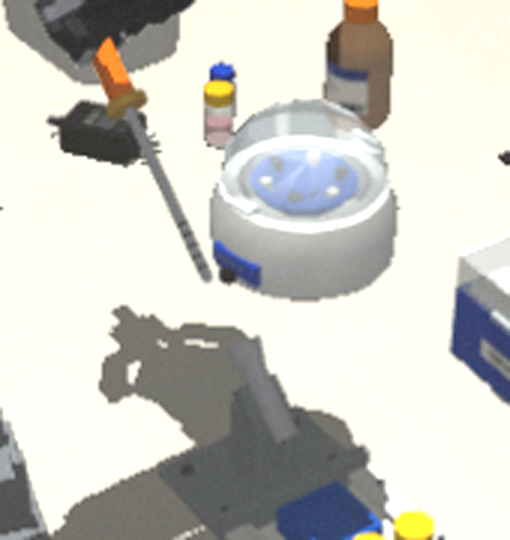

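```bash
python3 - <<'E'
from ins import *
S=ctrl.get_calibration("scene")
o=ctrl.get_obs();Rm=Rq(o["eef_rot"]).as_matrix(); O=o["eef_pos"]+Rm@off; t=O-.13*Rm[:,2]
im=cv2.imread("pics/scene17.png")[100:280,240:410]
v=cv2.convertScaleAbs(cv2.resize(im,None,fx=4,fy=4,interpolation=cv2.INTER_CUBIC),alpha=1.3)[:600]
for X in (O,t,mouth,mouth-.035*tz,mouth-.07*tz,mouth+.045*tz):
    q=(proj(S,X)[0]-[240,100]+.5)*4-.5; print(q.round(0)); cv2.circle(v,tuple(q.astype(int)),2,(0,0,255),-1)
cv2.imwrite("pics/c11.png",v)
E
```

```text
[171. 137.]
[283. 366.]
[323. 457.]
[353. 520.]
[383. 583.]
[285. 376.]
```

View pics/c11.png

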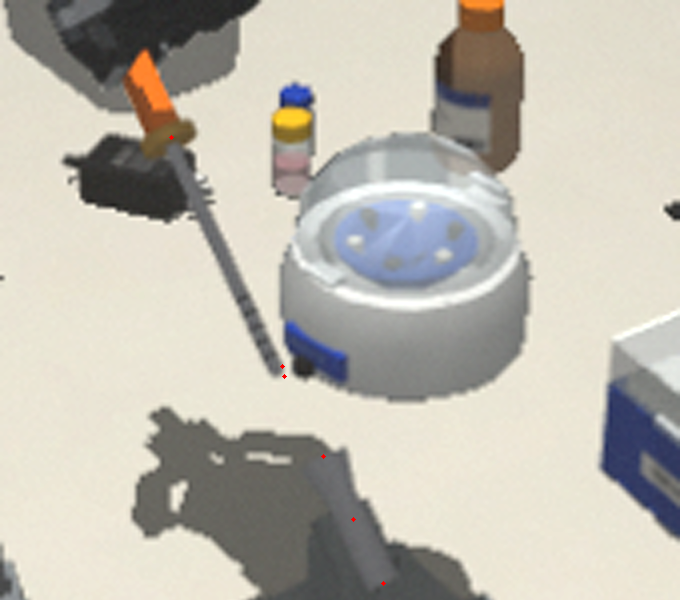

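Emit:
apply_moves(plan="0.03 0 -0.1 0 -0.12 0 0;0 0 -0.2 0 0 0 0;0 0 -0.2 0 0 0 0;0 0 -0.2 0 0 0 0;0 0 -0.08 0 0 0 0")

```text
time_s: 20.9
eef_pos: [0.5708, 0.3201, 0.1943]
eef_rot: [0.906, -0.423, -0.015, 0.015]
wrist_force: [0.2, 0.3, -0.7]
opening: 0.176
```

```bash
cat > look.py <<'E'
from ins import *
import sys
tag=sys.argv[1]
delta(RT,tgt(0)); rodnow()
S=ctrl.get_calibration("scene")
o=ctrl.get_obs();Rm=Rq(o["eef_rot"]).as_matrix(); O=o["eef_pos"]+Rm@off; t=O-.13*Rm[:,2]
im=ctrl.camera("scene")[:,:,::-1].copy();cv2.imwrite(f"pics/s{tag}.png",im)
x0,y0=270,120
v=cv2.convertScaleAbs(cv2.resize(im[y0:y0+150,x0:x0+130],None,fx=4,fy=4,interpolation=cv2.INTER_CUBIC),alpha=1.6,beta=10)
for X in (O,t,mouth,mouth-.07*tz):
    q=(proj(S,X)[0]-[x0,y0]+.5)*4-.5; cv2.circle(v,tuple(q.astype(int)),2,(0,0,255),-1)
cv2.imwrite(f"pics/s{tag}c.png",v)
E
python3 look.py 18
```

```text
t 20.9 pos [0.5708 0.3201 0.1943] F [ 0.2  0.3 -0.7] M [-0.34 -0.02  0.05] open 0.176 q [-0.03  0.3   1.66  0.73  1.31 -0.32]
R cols [[0.999, -0.014, -0.039], [0.039, 0.642, 0.765], [0.014, -0.766, 0.642]]
shift units (tool) [-0.11   0.01  -2.805] turn units [0.003 0.168 0.015] | if pure shift total rows 2.8 0.2
rod origin in tube frame (x,y,z mm) [  3.6  -0.5 140.3] tip [ 6.3 -0.5 10.4]
```

View pics/s18c.png

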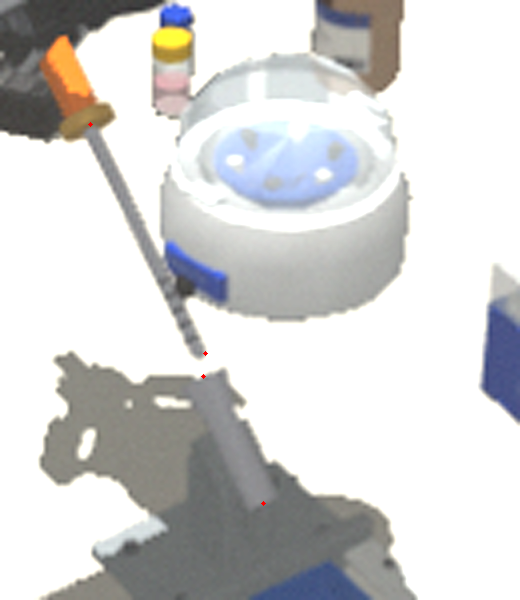

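Emit:
apply_moves(plan="0 0 -0.04 0 0.1 0 0;0 0 -0.08 0 0 0 0;0 0 -0.08 0 0 0 0;0 0 -0.08 0 0 0 0;0 0 0 0 0 0 0")

```text
time_s: 21.45
eef_pos: [0.5714, 0.31, 0.186]
eef_rot: [0.906, -0.423, -0.01, 0.012]
wrist_force: [-0.6, 0.3, -1.2]
opening: 0.17
```

```bash
python3 look.py 19
```

```text
t 21.45 pos [0.5714 0.31   0.186 ] F [-0.6  0.3 -1.2] M [-0.36  0.04  0.01] open 0.17 q [-0.05  0.31  1.67  0.73  1.31 -0.33]
R cols [[1.0, -0.014, -0.028], [0.03, 0.643, 0.766], [0.008, -0.766, 0.643]]
shift units (tool) [-0.083  0.012 -2.543] turn units [0.    0.075 0.019] | if pure shift total rows 2.5 0.1
rod origin in tube frame (x,y,z mm) [  3.4  -0.6 127.2] tip [ 4.6 -0.6 -2.8]
```

View pics/s19c.png

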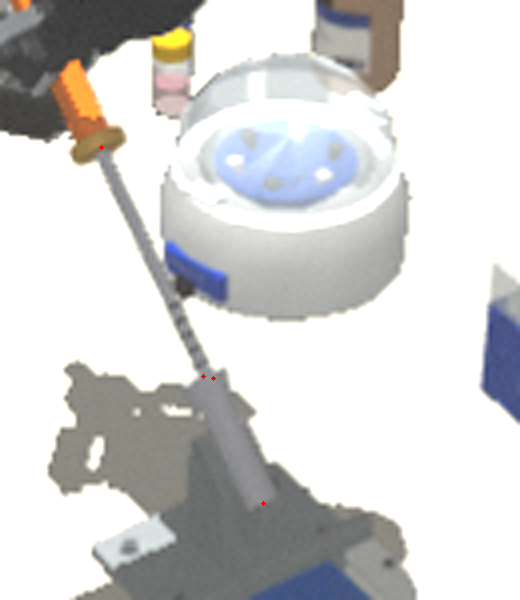

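Emit:
apply_moves(plan="0 0 -0.06 0 0 0 0;0 0 -0.06 0 0 0 0;0 0 -0.06 0 0 0 0;0 0 -0.06 0 0 0 0;0 0 0 0 0 0 0")

```text
time_s: 22.0
eef_pos: [0.5717, 0.3008, 0.1784]
eef_rot: [0.906, -0.422, -0.01, 0.012]
wrist_force: [0.0, -0.6, -0.6]
opening: 0.177
```

Emit:
apply_moves(plan="0 0 -0.04 0 0 0 0;0 0 -0.04 0 0 0 0;0 0 -0.04 0 0 0 0;0 0 -0.04 0 0 0 0;0 0 0 0 0 0 0")

```text
time_s: 22.5
eef_pos: [0.5717, 0.2948, 0.1732]
eef_rot: [0.906, -0.423, -0.01, 0.012]
wrist_force: [-2.2, -0.5, -2.3]
opening: 0.177
```

```bash
python3 look.py 20
```

```text
t 22.5 pos [0.5717 0.2948 0.1732] F [-2.2 -0.5 -2.3] M [-0.46  0.32 -0.04] open 0.177 q [-0.08  0.32  1.68  0.72  1.31 -0.37]
R cols [[1.0, -0.014, -0.028], [0.031, 0.643, 0.766], [0.007, -0.766, 0.643]]
shift units (tool) [-0.079  0.01  -2.146] turn units [0.001 0.075 0.015] | if pure shift total rows 2.1 0.1
rod origin in tube frame (x,y,z mm) [  3.4  -0.5 107.4] tip [  4.5  -0.5 -22.6]
```

View pics/s20c.png

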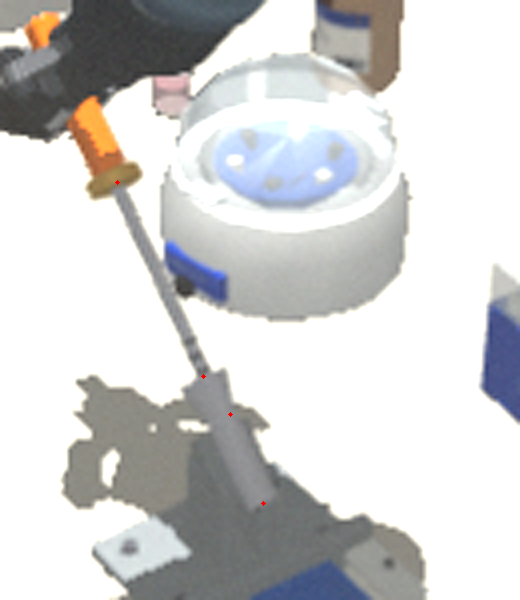

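Emit:
apply_moves(plan="-0.04 0 0 0 0 0 0;0 0 -0.04 0 0 0 0;0 0 -0.04 0 0 0 0;0 0 -0.04 0 0 0 0;0 0 0 0 0 0 0")

```text
time_s: 23.05
eef_pos: [0.5703, 0.2901, 0.1696]
eef_rot: [0.906, -0.422, -0.01, 0.012]
wrist_force: [0.6, -0.6, -0.5]
opening: 0.175
```

```bash
python3 -c "
from ins import *
delta(RT,tgt(0)); rodnow(); print('F tool',RT.T@ctrl.get_obs()['wrist_force'])"
```

```text
t 23.05 pos [0.5703 0.2901 0.1696] F [ 0.6 -0.6 -0.5] M [-0.38  0.02  0.  ] open 0.175 q [-0.09  0.32  1.69  0.72  1.3  -0.38]
R cols [[1.0, -0.013, -0.028], [0.03, 0.643, 0.765], [0.008, -0.766, 0.643]]
shift units (tool) [-0.049  0.015 -2.029] turn units [-0.     0.078  0.023] | if pure shift total rows 2.0 0.1
rod origin in tube frame (x,y,z mm) [  1.9  -0.8 101.5] tip [  3.1  -0.7 -28.5]
F tool [ 0.61017336 -0.07179038 -0.80273975]
```

Emit:
apply_moves(plan="0 0 -0.06 0 0 0 0;0 0 -0.08 0 0 0 0;0 0 -0.08 0 0 0 0;0 0 -0.08 0 0 0 0;0 0 -0.04 0 0 0 0")

```text
time_s: 23.55
eef_pos: [0.5707, 0.277, 0.1584]
eef_rot: [0.906, -0.422, -0.01, 0.012]
wrist_force: [-0.4, -0.0, -1.0]
opening: 0.171
```

```bash
python3 -c "
from ins import *
rodnow(); o=ctrl.get_obs();print('F tool',RT.T@o['wrist_force'],'M',RT.T@o['torque'])"
```

```text
rod origin in tube frame (x,y,z mm) [ 1.9 -0.7 84.2] tip [  3.   -0.6 -45.8]
F tool [-0.3774608   0.77995654 -0.67156558] M [-0.39606658 -0.03340227  0.01756641]
```

Emit:
apply_moves(plan="0 0 -0.08 0 0 0 0;0 0 -0.1 0 0 0 0;0 0 -0.1 0 0 0 0;0 0 -0.1 0 0 0 0;0 0 -0.06 0 0 0 0")

```text
time_s: 24.05
eef_pos: [0.5712, 0.2601, 0.1442]
eef_rot: [0.906, -0.422, -0.01, 0.012]
wrist_force: [-0.5, 0.7, -0.9]
opening: 0.174
```

```bash
python3 -c "
from ins import *
rodnow(); o=ctrl.get_obs();print('F tool',RT.T@o['wrist_force'],'M',RT.T@o['torque'])"
```

```text
rod origin in tube frame (x,y,z mm) [ 2.  -0.6 62.2] tip [  3.2  -0.6 -67.8]
F tool [-0.46094154  1.15750569 -0.01735504] M [-0.38248138 -0.01607687 -0.03809132]
```

Emit:
apply_moves(plan="0 0 -0.08 0 0 0 0;0 0 -0.08 0 0 0 0;0 0 -0.08 0 0 0 0;0 0 -0.08 0 0 0 0;0 0 -0.06 0 0 0 0")

```text
time_s: 24.55
eef_pos: [0.5718, 0.2458, 0.1322]
eef_rot: [0.906, -0.422, -0.01, 0.012]
wrist_force: [-1.0, -0.4, -1.5]
opening: 0.176
```

Emit:
apply_moves(plan="0 0 -0.08 0 0 0 0;0 0 -0.08 0 0 0 0;0 0 -0.08 0 0 0 0;0 0 -0.08 0 0 0 0;0 0 -0.06 0 0 0 0")

```text
time_s: 25.05
eef_pos: [0.5723, 0.2313, 0.12]
eef_rot: [0.906, -0.422, -0.01, 0.012]
wrist_force: [-2.4, 0.8, -0.5]
opening: 0.179
```

```bash
python3 look.py 21;  python3 -c "
from ins import *
rodnow(); o=ctrl.get_obs();print('F tool',RT.T@o['wrist_force'],'M',RT.T@o['torque'])"
```

```text
t 25.05 pos [0.5723 0.2313 0.12  ] F [-2.4  0.8 -0.5] M [-0.24  0.3   0.05] open 0.179 q [-0.19  0.39  1.72  0.71  1.29 -0.52]
R cols [[0.999, -0.014, -0.029], [0.031, 0.643, 0.765], [0.008, -0.766, 0.643]]
shift units (tool) [-0.044  0.012 -0.489] turn units [-0.002  0.078  0.018] | if pure shift total rows 0.5 0.1
rod origin in tube frame (x,y,z mm) [ 2.4 -0.6 24.5] tip [   3.6   -0.6 -105.5]
rod origin in tube frame (x,y,z mm) [ 2.3 -0.6 24. ] tip [   3.5   -0.6 -106. ]
F tool [-0.30119698  1.16092809 -1.21757654] M [-0.39514988  0.10380214  0.16275159]
```

View pics/s21c.png

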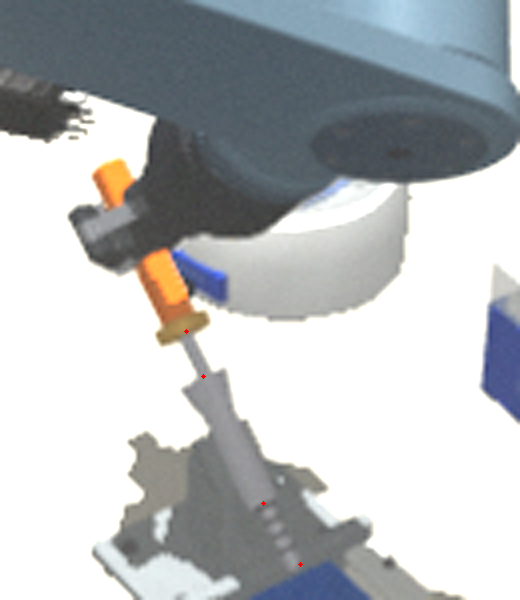

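Emit:
apply_moves(plan="-0.02 0 -0.06 0 0 0 0;0 0 -0.08 0 0 0 0;0 0 -0.08 0 0 0 0;0 0 -0.06 0 0 0 0;0 0 -0.04 0 0 0 0")

```text
time_s: 25.6
eef_pos: [0.572, 0.2188, 0.1098]
eef_rot: [0.906, -0.422, -0.01, 0.012]
wrist_force: [-0.2, -0.9, -1.2]
opening: 0.173
```

```bash
python3 -c "
from ins import *
rodnow(); o=ctrl.get_obs();print('F tool',RT.T@o['wrist_force'],'M',RT.T@o['torque'])"
```

```text
rod origin in tube frame (x,y,z mm) [ 1.8 -0.8  8.4] tip [   3.    -0.8 -121.6]
F tool [-0.23138752  0.37543725 -1.4334952 ] M [-0.34573195 -0.05657688 -0.00836582]
```

Emit:
apply_moves(plan="0 0 -0.03 0 0 0 0;0 0 -0.03 0 0 0 0;0 0 -0.03 0 0 0 0;0 0 -0.03 0 0 0 0;0 0 0 0 0 0 0")

```text
time_s: 26.1
eef_pos: [0.5721, 0.2145, 0.106]
eef_rot: [0.906, -0.422, -0.01, 0.012]
wrist_force: [-0.1, -0.6, -0.7]
opening: 0.172
```

Emit:
apply_moves(plan="0 0 -0.02 0 0 0 0;0 0 -0.02 0 0 0 0;0 0 -0.02 0 0 0 0;0 0 0 0 0 0 0;0 0 0 0 0 0 0")

```text
time_s: 26.6
eef_pos: [0.5721, 0.2137, 0.1055]
eef_rot: [0.907, -0.421, -0.011, 0.013]
wrist_force: [-0.8, 6.4, 6.4]
opening: 0.175
```

```bash
python3 -c "
from ins import *
rodnow(); o=ctrl.get_obs();print('F tool',RT.T@o['wrist_force'],'M',RT.T@o['torque'])"
```

```text
rod origin in tube frame (x,y,z mm) [ 1.8 -0.7  1.5] tip [   3.2   -0.3 -128.4]
F tool [-0.59841325 -0.75141048  9.00823426] M [0.78882715 0.03713936 0.16073829]
```

Emit:
apply_moves(plan="0 0 -0.02 0 0 0 0;0 0 -0.02 0 0 0 0;0 0 0 0 0 0 0;0 0 0 0 0 0 0;0 0 0 0 0 0 0")

```text
time_s: 27.1
eef_pos: [0.572, 0.2136, 0.1055]
eef_rot: [0.907, -0.42, -0.011, 0.013]
wrist_force: [-2.6, 9.6, 9.7]
opening: 0.177
```

```bash
python3 look.py 22;  python3 -c "
from ins import *
o=ctrl.get_obs();print('F tool',RT.T@o['wrist_force'],'M',RT.T@o['torque'])
im=ctrl.camera('top')[:,:,::-1];cv2.imwrite('pics/t22.png',im)"
```

```text
t 27.1 pos [0.572  0.2136 0.1055] F [-2.6  9.6  9.7] M [1.89 0.27 0.2 ] open 0.177 q [-0.22  0.41  1.72  0.71  1.29 -0.56]
R cols [[0.999, -0.014, -0.031], [0.033, 0.647, 0.762], [0.009, -0.762, 0.647]]
shift units (tool) [-0.026  0.017 -0.033] turn units [-0.049  0.098  0.014] | if pure shift total rows 0.0 0.1
rod origin in tube frame (x,y,z mm) [ 1.8 -0.6  1.4] tip [   3.4    0.2 -128.6]
F tool [-1.7911472  -0.70946915 14.76698006] M [1.88760204 0.01792278 0.3019511 ]
```

View pics/s22c.png

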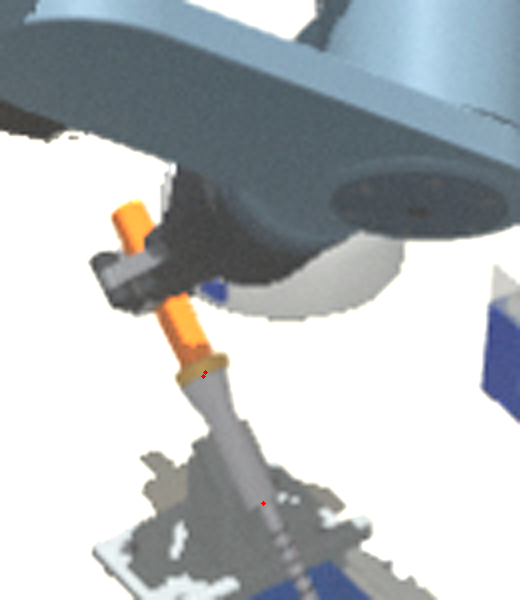

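View pics/t22.png

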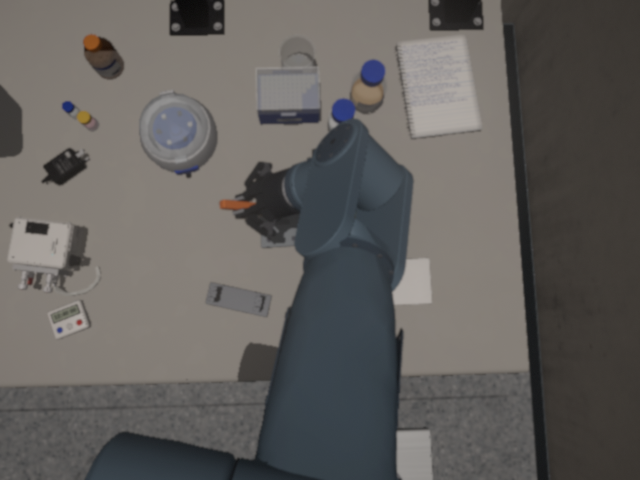

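Emit:
apply_moves(plan="0 0 0 0 0 0 0;0 0 0 0 0 0 0;0 0 0 0 0 0 0;0 0 0 0 0 0 0;0 0 0 0 0 0 0")

```text
time_s: 27.7
eef_pos: [0.572, 0.2137, 0.1055]
eef_rot: [0.907, -0.42, -0.011, 0.013]
wrist_force: [-2.8, 10.2, 9.9]
opening: 0.173
```

Emit:
apply_moves(plan="0 0 0.04 0 0 0 0;0 0 0.06 0 0 0 0;0 0 0.1 0 0 0 0;0 0 0.12 0 0 0 0;0 0 0.12 0 0 0 0")

```text
time_s: 28.2
eef_pos: [0.5717, 0.2277, 0.1172]
eef_rot: [0.906, -0.423, -0.01, 0.012]
wrist_force: [-0.3, -0.1, -0.6]
opening: 0.172
```

```bash
python3 -c "
from ins import *
rodnow(); o=ctrl.get_obs();print('F tool',RT.T@o['wrist_force'],'M',RT.T@o['torque'])"
```

```text
rod origin in tube frame (x,y,z mm) [ 1.6 -0.8 20. ] tip [   2.8   -0.8 -110. ]
F tool [-0.26332997  0.39564731 -0.39401901] M [-0.38385287  0.01710709  0.06951577]
```

Emit:
apply_moves(plan="0 0 0.15 0 0 0 0;0 0 0.15 0 0 0 0;0 0 0.15 0 0 0 0;0 0 0.15 0 0 0 0;0 0 0.15 0 0 0 0")

```text
time_s: 28.7
eef_pos: [0.5705, 0.2569, 0.1417]
eef_rot: [0.906, -0.422, -0.01, 0.012]
wrist_force: [-0.2, -0.1, -0.9]
opening: 0.171
```

Emit:
apply_moves(plan="0 0 0.15 0 0 0 0;0 0 0.15 0 0 0 0;0 0 0.15 0 0 0 0;0 0 0.15 0 0 0 0;0 0 0.15 0 0 0 0")

```text
time_s: 29.2
eef_pos: [0.5694, 0.2855, 0.1657]
eef_rot: [0.906, -0.422, -0.01, 0.012]
wrist_force: [-0.0, 0.6, -1.2]
opening: 0.175
```

Emit:
apply_moves(plan="0 0 0.15 0 0 0 0;0 0 0.15 0 0 0 0;0 0 0.2 0 0 0 0;0 0 0.3 0 0 0 0;0 0 0.4 0 0 0 0")

```text
time_s: 29.7
eef_pos: [0.5676, 0.3315, 0.2042]
eef_rot: [0.906, -0.422, -0.01, 0.012]
wrist_force: [0.1, 0.9, -0.6]
opening: 0.171
```

```bash
python3 -c "
from ins import *
rodnow()"; python3 look.py 23
```

```text
rod origin in tube frame (x,y,z mm) [ 1.000e-01 -6.000e-01  1.555e+02] tip [ 1.2 -0.6 25.5]
t 29.7 pos [0.5676 0.3315 0.2042] F [ 0.1  0.9 -0.6] M [-0.36 -0.06  0.01] open 0.171 q [-0.01  0.28  1.66  0.73  1.31 -0.28]
R cols [[1.0, -0.014, -0.028], [0.03, 0.643, 0.765], [0.007, -0.766, 0.643]]
shift units (tool) [-0.021  0.012 -3.11 ] turn units [-0.002  0.07   0.019] | if pure shift total rows 3.1 0.1
rod origin in tube frame (x,y,z mm) [ 1.000e-01 -6.000e-01  1.555e+02] tip [ 1.2 -0.6 25.5]
```

View pics/s23.png

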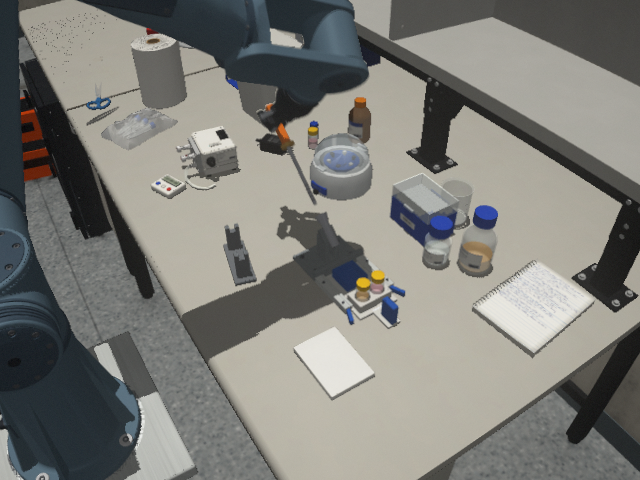

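Emit:
apply_moves(plan="0 0 0 -0.9 0 0 0;0 0 0 -0.9 0 0 0;0 0 0 -0.9 0 0 0;0 0 0 -0.9 0 0 0;0 0 0 -0.9 0 0 0")

```text
time_s: 30.25
eef_pos: [0.5681, 0.3314, 0.2053]
eef_rot: [0.76, -0.65, -0.014, 0.008]
wrist_force: [0.1, -0.6, -2.5]
opening: 0.174
```

```bash
python3 -c "
from ins import *
T=ctrl.get_calibration('top');S=ctrl.get_calibration('scene')
a=onz(T,(400,281.5),.012);b=onz(S,(334,361),.012);print(a,b)
c=(a+b)/2
delta(frame(0),[c[0],c[1]+.182,.117])"
```

```text
[ 0.4366699  -0.11236433  0.012     ] [ 0.43559583 -0.1143628   0.012     ]
t 30.25 pos [0.5681 0.3314 0.2053] F [ 0.1 -0.6 -2.5] M [-0.01  0.04 -0.01] open 0.174 q [0.27 0.31 1.46 0.15 1.33 0.2 ]
R cols [[0.999, 0.006, -0.031], [0.03, 0.154, 0.988], [0.011, -0.988, 0.154]]
shift units (tool) [-2.816  0.918 -5.379] turn units [-1.291  0.258  0.069] | if pure shift total rows 5.4 1.3
```

Level, then translate at height.

Emit:
apply_moves(plan="0 0 0 -0.65 0.13 0 0;0 0 0 -0.64 0.13 0.03 0;-0.3 0 -0.5 0 0 0 0;-0.3 0 -0.6 0 0 0 0;-0.3 0 -0.6 0 0 0 0")

```text
time_s: 30.75
eef_pos: [0.5218, 0.2462, 0.2033]
eef_rot: [0.709, -0.706, -0.001, -0.0]
wrist_force: [0.3, 0.2, -0.9]
opening: 0.173
```

Emit:
apply_moves(plan="-0.35 0 -0.6 0 0 0 0;-0.35 0 -0.6 0 0 0 0;-0.35 0 -0.6 0 0 0 0;-0.35 0 -0.6 0 0 0 0;-0.3 0 -0.5 0 0 0 0")

```text
time_s: 31.25
eef_pos: [0.4368, 0.1002, 0.2031]
eef_rot: [0.709, -0.706, -0.001, -0.001]
wrist_force: [-0.2, -0.5, 0.1]
opening: 0.174
```

```bash
python3 -c "
from ins import *
delta(frame(0),[.436,-.1134+.182,.112])"
```

```text
t 31.25 pos [0.4368 0.1002 0.2031] F [-0.2 -0.5  0.1] M [ 0.   -0.03 -0.03] open 0.174 q [-0.04 -0.11  1.92  0.    1.34 -0.04]
R cols [[1.0, 0.003, 0.0], [-0.0, 0.004, 1.0], [0.003, -1.0, 0.004]]
shift units (tool) [-0.02   1.818 -0.64 ] turn units [-0.034 -0.003  0.023] | if pure shift total rows 1.8 0.0
```

Emit:
apply_moves(plan="0 0.3 -0.16 0 0 0 0;0 0.5 -0.16 0 0 0 0;0 0.5 -0.16 0 0 0 0;0 0.35 -0.16 0 0 0 0;0 0.15 0 0 0 0 0")

```text
time_s: 31.75
eef_pos: [0.4368, 0.0692, 0.1113]
eef_rot: [0.709, -0.706, 0.001, -0.0]
wrist_force: [0.2, 0.5, -0.0]
opening: 0.173
```

Emit:
apply_moves(plan="0 0 0 0 0 0 0;0 0 0 0 0 0 0;0 0 0 0 0 0 0;0 0 0 0 0 0 0;0 0 0 0 0 0 0")

```text
time_s: 32.25
eef_pos: [0.4383, 0.0695, 0.1133]
eef_rot: [0.708, -0.706, -0.001, -0.001]
wrist_force: [-0.4, -0.8, -1.7]
opening: 0.174
```

```bash
python3 -c "
from ins import *
delta(frame(0),[.436,-.1134+.182,.112])
o=ctrl.get_obs();Rm=Rq(o['eef_rot']).as_matrix();O=o['eef_pos']+Rm@off;t=O-.13*Rm[:,2];print('O',O,'tip',t)
for n in ('top','scene'):
    im=ctrl.camera(n)[:,:,::-1].copy();c=ctrl.get_calibration(n);
    print(n,'tip px',proj(c,t),'O',proj(c,O)); cv2.imwrite(f'pics/{n}30.png',im)
"
```

```text
t 32.25 pos [0.4383 0.0695 0.1133] F [-0.4 -0.8 -1.7] M [ 0.04 -0.05  0.01] open 0.174 q [-0.11 -0.01  2.01  0.    1.13 -0.12]
R cols [[1.0, 0.003, -0.0], [0.0, 0.004, 1.0], [0.003, -1.0, 0.004]]
shift units (tool) [-0.046  0.025 -0.017] turn units [-0.03   0.001  0.027] | if pure shift total rows 0.0 0.0
O [0.43847746 0.01729633 0.15646366] tip [ 0.43849543 -0.11270282  0.15599504]
top tip px [[413.16772624 275.93893225]] O [[338.55339794 277.9777978 ]]
scene tip px [[336.17078815 304.69411323]] O [[294.07410655 256.48289513]]
```

View pics/top30.png

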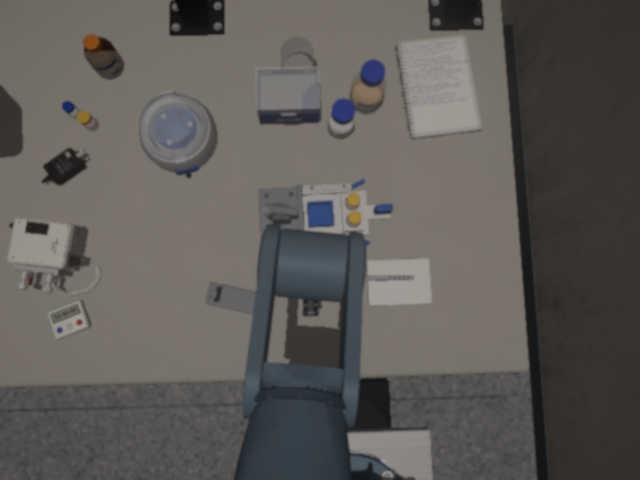

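View pics/scene30.png

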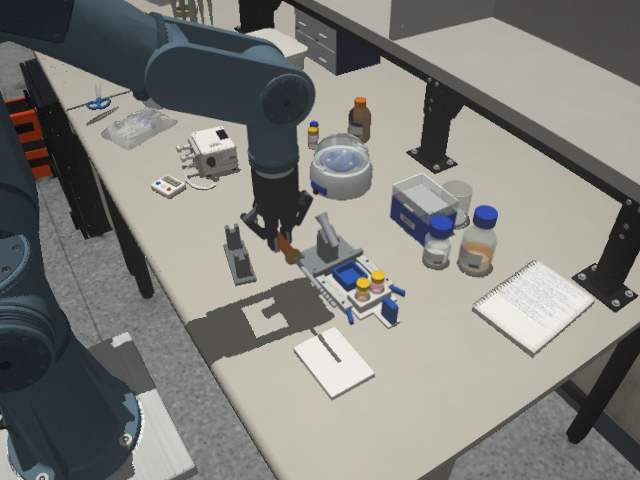

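```bash
python3 -c "
import cv2
im=cv2.imread('pics/scene30.png')[220:330,265:365]
cv2.imwrite('pics/c30.png',cv2.convertScaleAbs(cv2.resize(im,None,fx=5,fy=5,interpolation=cv2.INTER_CUBIC),alpha=1.4))
im=cv2.imread('pics/top30.png')[170:315,300:440]
cv2.imwrite('pics/c31.png',cv2.convertScaleAbs(cv2.resize(im,None,fx=4,fy=4,interpolation=cv2.INTER_CUBIC),alpha=1.5))"
```

```text
(no output)
```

View pics/c30.png

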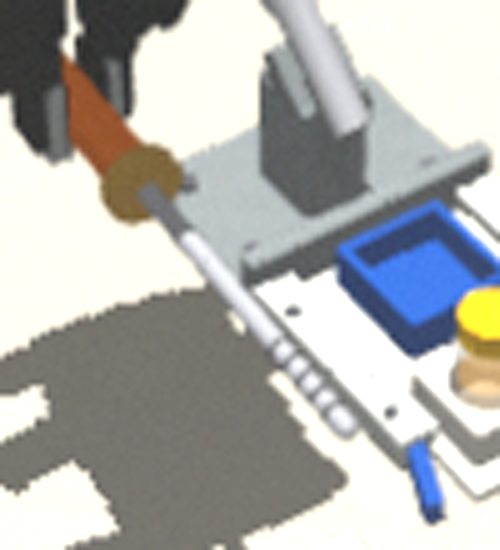

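View pics/c31.png

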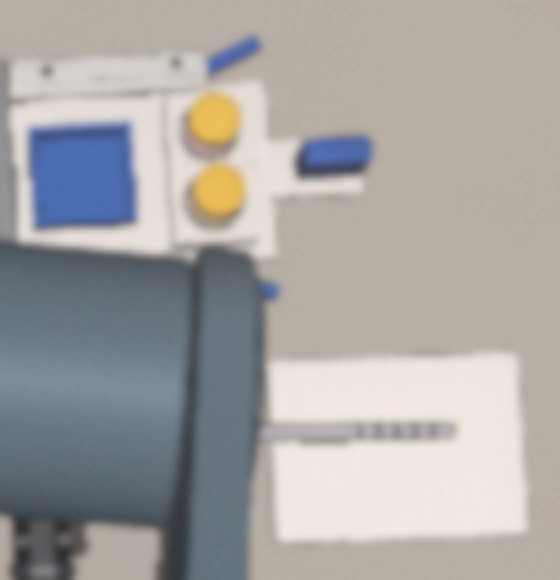

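```bash
python3 -c "
from bench import ctrl
o=ctrl.get_obs();print(o['dq'].round(3),o['eef_pos'],o['wrist_force'],o['opening'])
print(ctrl.hand_in())"
```

```text
[-0.001  0.003  0.002  0.001 -0.001 -0.001] [0.43805264 0.06936793 0.11295351] [ 0.39563023  0.92542806 -1.61136951] 0.1752164972896073
the job is handed in; nothing more can be done
None
```

I handed the job in at about 32 s of the 67 s allowed. The tray is home, the rod went fully in and came out again, and it is now held level over the pad. No verdict was reported.

- **Tray:** I slid it in by its handle until it stopped with a push of about 16 N. The last top and scene pictures show it against the back stop with both vials standing.
- **Rod:** I pushed it down the tube until the collar sat on the mouth, with about 15 N along the tube, and held it there for about 1 s. I then drew it right out; the last reading and the scene picture showed the tip about 25 mm clear of the mouth.
- **Final pose:** My estimate puts the tip at about (0.438, -0.113, 0.156), against a pad centre near (0.436, -0.113). The rod is level within about 0.01 rad, the joints are still, and the opening reading of 0.175 fits the 16 mm handle between the jaws. The tip's place in both pictures agreed with this to about 2 px.

Two things did not go as given:

- **Fingertip position:** The fingertips stood about 37 mm farther back than the stated tool point. My first grasp of the handle closed in the air above it and moved nothing. I corrected for the offset, and the later grasps held.
- **Aiming at the tube:** Before insertion, the scene picture and my model disagreed on the aim by about 3 to 5 mm. The funnel and a 2 mm sideways correction took this up, and side forces stayed below 3 N.

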